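Gauge an eyepiece bore with a double-ended plug gauge

TASK

Check the bore of the aluminium eyepiece holder with the steel plug gauge from the black stand: feel for the bore, slide the long thin go end gently in until its collar is fully home, press with about 6 N for a moment, and draw it out. Then enter the short thick no-go end squarely in the shallow recess at either mouth and push with about 6 N for a second against the edge of the bore, which must refuse it. Finally lay the gauge back in both saddles of its stand and let go; never force it (15 N is too much), and leave the beakers alone.

Things in the scene. Friction and masses are not known exactly. Their poses are not given: they have to be found in the camera images.
- gauge_mid (a point): centre of the handle of the loose steel double-ended plug gauge (148 mm long), lying level in the black stand. Own y: the gauge's axis, toward the go end; z up. The handle is a dark hexagonal bar, 26 mm across flats, 90 mm long between two collars of 33 mm diameter; two flats, 15 mm high, stand upright facing own +x and -x, so it is gripped from above across 26 mm
- go_shoulder (a point): centre of the outer face of the go-side collar (5 mm thick), 50 mm from gauge_mid along the gauge's +y; fully home means that this face meets the face of the holder's head
- go_tip (a point): centre of the end face of the go end, the longer thinner plug: 24 mm in diameter, 32 mm long; 82 mm from gauge_mid along the gauge's +y
- nogo_tip (a point): centre of the end face of the no-go end, the shorter thicker plug: 28 mm in diameter, 16 mm long; 66 mm from gauge_mid along the gauge's -y
- head_mid (a point): point on the holder's middle plane, at the height of the bore's axis, 65 mm above the table, and midway through its 40 mm thick head; own y parallel to the bore, z up. The head sits on a cross slide, so the bore's axis lies up to 11 mm to either side (own +x or -x) of this point, differently each time and not measured: find it by feel or sight. Fixed during the work
- stand_seat (a point): where the handle's axis lies midway between the two saddles of the fixed black stand, 45 mm above the table; y along the gauge, z up. The saddles are open 120-degree Vs, 6 mm thick, 31 mm either way along y, under the handle's two lower flats; their tops are 39 mm above the table, the base is 60 x 110 x 8 mm. The handle may lie either way round and 10 mm off along y
- gauge: the plug gauge as a body, about 0.25 kg; origin and axes as gauge_mid
- holder: eyepiece holder, fixed: foot 84 x 60 x 10 mm; head 52 wide (x), 40 thick (y), top 90 mm above the table. A level bore runs right through the head along y: 25.5 mm in diameter for the middle 30 mm, opened out at each mouth to a recess 29.5 mm in diameter and 5 mm deep that admits both gauge ends, with a flat floor round the bore. Origin under the foot's middle; axes as head_mid
- small_beaker: clear beaker, 56 x 62 x 70 mm, a bystander; origin under its base
- large_beaker: clear beaker, 74 x 80 x 95 mm, a bystander; origin under its base

How it is judged (in metres and radians):
On the way, in this order (a step that is already met when the one before it is completed fails the run):
1. the go end is fully home: its collar face is pressed on a face of the holder's head with more than 3 N for 0.2 s (face within 2.5 mm of the head's face, at the height of the bore) (angle between the y axis of gauge_mid and the y axis of head_mid, either way round below 0.07 rad and x of go_shoulder in the frame of head_mid between -0.014 and 0.014 m and y of go_shoulder in the frame of head_mid between -0.0225 and 0.0225 m and z of go_shoulder in the frame of head_mid between -0.003 and 0.003 m and contact force between gauge and holder above 3 N), for 0.2 s.
2. the no-go end sits in the recess at a mouth and is pressed on the edge of the bore with more than 3 N for 0.5 s (end face within 2 mm of the recess floor) (angle between the y axis of gauge_mid and the y axis of head_mid, either way round below 0.07 rad and x of nogo_tip in the frame of head_mid between -0.014 and 0.014 m and y of nogo_tip in the frame of head_mid between -0.017 and 0.017 m and z of nogo_tip in the frame of head_mid between -0.003 and 0.003 m and contact force between gauge and holder above 3 N), for 0.5 s.
At the end, for the whole second after the job is handed in: the gauge lies at rest in both saddles of its stand, either way round: handle centre within 3 mm of the seat across and in height and within 14 mm along it, axis within 0.06 rad (x of gauge_mid in the frame of stand_seat between -0.003 and 0.003 m and y of gauge_mid in the frame of stand_seat between -0.014 and 0.014 m and z of gauge_mid in the frame of stand_seat between -0.003 and 0.003 m and angle between the y axis of gauge_mid and the y axis of stand_seat, either way round below 0.06 rad and linear speed of gauge below 0.01 m/s); the robot touches nothing.
It fails at once if the gauge is forced against the holder with more than 15 N (contact force between gauge and holder above 15 N).
It fails at once if a bystander (either beaker) is moved more than 20 mm (distance of any of small_beaker, large_beaker from where it was at the start of the episode above 0.02 m).
It also fails if it takes over 72 s, if anything falls off the work surface, if the arm or the gripper's body presses on something with over 40 N, if the wrist force passes 120 N, or if a joint passes its speed limit or range.

ROBOT

A 6-joint arm with a two-finger parallel gripper is mounted at the origin on the work surface; the furniture and walls round the work are solid. World frame = base frame: x ahead of the robot, y to its left, z up, the work surface at z = 0. Lengths are in mm, angles in rad, forces in N, time in s.
With the tool pointing down it reaches from about 275 to 750 mm from the base axis. Payload 10.2 kg.
Tool frame: the origin (TCP) lies on the centre line of the jaws, within the pads' length; the fingertips stand bot.tip_extent ahead of it and the grasp point (between the pads) lies 2 mm behind it (bot.tip_extent is the distance from the TCP to the fingertips, in mm); y points along the fingers, z is the direction in which the jaws open and shut, and the axes are right-handed (so a half turn about y gives the same grasp; the last joint's range is limited). The gripper opens to 85 mm and grips with 20 to 120 N. Pads are 22 mm wide; open, the fingers measure 114 mm over their backs; the gripper's body (76 mm by 85 mm) begins 54 mm behind the grasp point. The pads swing forward as they close: fully open they stand 13 mm farther back than shut.
Start: joints at [-1.44, 0.313, 1.498, -0, 1.331, -0.223], TCP at [181.882, -492.494, 248.294] pointing down, gripper open.
Joint ranges: [-2.94, 2.94], [-0.97, 2.17], [0.19, 2.56], [-1.23, 4.37], [0.02, 3.11], [-2.88, 2.88]. Speed limits (rad/s): [2.39, 2.39, 3.01, 3.14, 3.14, 3.14].

INTERFACE

Orientations are given as a unit quaternion [x, y, z, w].
In Python, from rig import bot gives the robot as it stands. The module is installed in compiled form; this text tells all that it offers.
- The arm moves only by the tool carry_out, never from a script. Its argument "motion" is a list of rows, each an object with "offset": the shift along the tool's x, y, z in mm, a list of three; "roll": the turn about the tool's y in rad; "gripper": the gripper command: -1 is fully open, 1 is shut, values between are in proportion. A call has 1 to 20 rows; each row is the pose to reach, as a shift and turn from the pose commanded when the call began, along the tool's axes at that moment; what a row does not reach only later rows make up. A row lasts 1/12 s, in which the tool goes at most 41.7 mm and 7.16 degrees, less where a joint would pass 70% of its speed; a pose out of reach is approached as far as the arm can. A call with a gripper value outside its range is refused whole. The fingers move at their own pace and stop on an object; "newtons" is the grip in N (left out, the last holds). Time passes only in rows, so rows that repeat a pose let the fingers close. It gives the time, the measured TCP pose, the force and the opening at its end, in the units of the state.
- bot.state(): the state, without advancing time (a new reading comes with each control period).
- bot.camera(name): name is "side" or "top" or "wrist"; returns a dict with "image" (384x512x3 uint8, red, green, blue), "camera_matrix" (3x3 intrinsics, pixels), "dist" ([k1, k2, p1, p2, k3] as OpenCV has them; the pictures are not rectified), "extrinsics" (4x4, takes a point from camera to world coordinates). Camera axes: x right, y up, looking along -z (the intrinsics and any distortion apply to the point x, -y, -z); pixel columns grow to the right and rows downward; lengths in mm; the calibration is good to about 2 mm. A picture is of the moment at which its call begins. There is no depth.
- bot.job_done(): hands the job in, once; it reports no verdict.
The state is a dict: "time_s": time; "joints": joint angles; "qd": joint speeds; "joint_efforts": joint torques, N m; "eef_pos": TCP position; "tcp_rot": TCP orientation; "wrist_force": force on the tool from outside, world axes, zero at the start; "moment": the same for the moment, N m; "grip_width": finger opening in mm.
Only numpy, scipy, OpenCV 4.12 (cv2) and the standard library are available. Lean on these libraries where they do the work, as an engineer would, in place of code of your own. Each camera call takes 0.05 s, during which the arm holds its last target.

## Working session

There is one attempt and no reset: what is moved stays moved. The work goes in short steps, Python scripts to look and compute and a tool call to move; the robot and the scene stay as the last step left them, time stands still between calls to the robot, and variables do not carry over. Pictures are saved under pics/ and viewed, and the job is handed in when it is done.

Besides the shell and the picture viewer there is one more tool, called after "Request:" by a JSON object that holds its "fn" and its "kwargs". carry_out: Moves the arm, as the interface text tells. Its arguments: {"type":"object","properties":{"motion":{"type":"array","items":{"type":"object","properties":{"offset":{"type":"array","items":{"type":"number"}},"roll":{"type":"number"},"gripper":{"type":"number"}}}},"newtons":{"type":"number"}},"required":["motion"]}

```bash
mkdir -p pics; ls; python3 - <<'E'
from rig import bot
import cv2
s=bot.state();print(s, bot.tip_extent)
for n in ("side","top","wrist"):
    c=bot.camera(n);cv2.imwrite(f"pics/{n}0.png",c["image"][:,:,::-1]);print(n,c["camera_matrix"],c["dist"],c["extrinsics"])
E
```

```text
pics
{'time_s': 0.0, 'joints': array([-1.44041383e+00,  3.13488098e-01,  1.49843443e+00, -3.37215735e-05,
        1.33102407e+00, -2.23414389e-01]), 'qd': array([-0.00110179, -0.00023702,  0.00150959,  0.00054509, -0.00072867,
       -0.00095327]), 'joint_efforts': array([-1.63980934e-03, -4.12269616e+01, -2.59745747e+01, -2.69933844e-04,
        4.17084244e-03,  9.79975908e-06]), 'eef_pos': array([ 181.8345321 , -492.24902101,  247.7165718 ]), 'tcp_rot': array([-0.12442679,  0.69654989, -0.69559246,  0.12444818]), 'wrist_force': array([0.27840115, 1.0275947 , 0.02589551]), 'moment': array([-0.01209222, -0.03500087,  0.00286967]), 'grip_width': 85.58106966719399} 17.0
side [[432.93619724   0.         259.4050807 ]
 [  0.         432.93619724 200.06668602]
 [  0.           0.           1.        ]] [0.01759753 0.         0.         0.         0.        ] [[ 8.97758128e-01  2.98493897e-01 -3.23931685e-01  1.23701293e+02]
 [-4.40318238e-01  5.87663440e-01 -6.78801540e-01 -8.91429797e+02]
 [-1.22553086e-02  7.52032629e-01  6.59011937e-01  7.01850720e+02]
 [ 0.00000000e+00  0.00000000e+00
[... 260 characters left out ...]
1 -8.67346562e-02  3.37554924e+02]
 [-9.99992944e-01  1.89083100e-03  3.24612430e-03 -2.32933201e+02]
 [ 3.39788751e-03  8.67288434e-02  9.96226160e-01  9.21367634e+02]
 [ 0.00000000e+00  0.00000000e+00  0.00000000e+00  1.00000000e+00]]
wrist [[277.71945638   0.         255.14802977]
 [  0.         277.71945638 193.48070092]
 [  0.           0.           1.        ]] [-0.04621748  0.          0.          0.          0.        ] [[ 3.46911668e-01  8.94427047e-01  2.82227837e-01  2.54757711e+02]
 [-9.37897783e-01  3.30899800e-01  1.04178076e-01 -4.65571185e+02]
 [-2.09445897e-04 -3.00841452e-01  9.53674146e-01  3.72631019e+02]
 [ 0.00000000e+00  0.00000000e+00  0.00000000e+00  1.00000000e+00]]
```

View pics/side0.png

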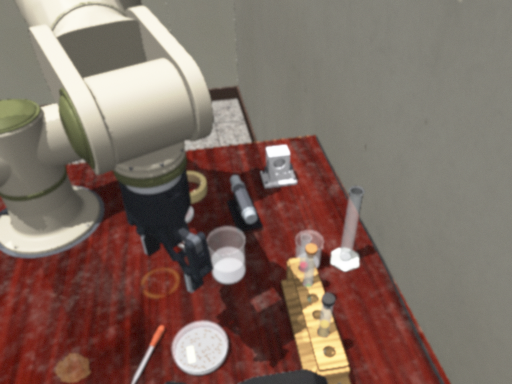

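View pics/top0.png

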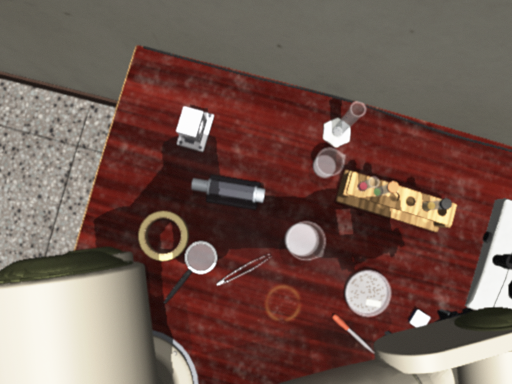

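View pics/wrist0.png

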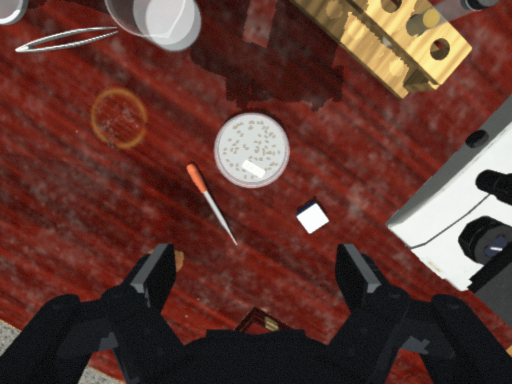

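The top view shows the gauge at about (229,190) and the holder at (195,128). The beakers are near (303,240) and (329,163). I'll zoom in on both views.

```bash
cat > h.py <<'E'
import numpy as np, cv2
from rig import bot
def ray(c,uv):
    p=cv2.undistortPoints(np.array([[uv]],float),c["camera_matrix"],np.array(c["dist"]))[0,0]
    E=np.array(c["extrinsics"]); d=E[:3,:3]@np.array([p[0],-p[1],-1.]); return E[:3,3],d/np.linalg.norm(d)
def onz(c,uv,z):
    o,d=ray(c,uv); return o+d*(z-o[2])/d[2]
def proj(c,P):
    E=np.array(c["extrinsics"]); q=(np.atleast_2d(P)-E[:3,3])@E[:3,:3]; q=q*[1,-1,-1]
    return cv2.projectPoints(q.astype(float),np.zeros(3),np.zeros(3),c["camera_matrix"],np.array(c["dist"]))[0][:,0]
def tri(a,b):
    (o1,d1),(o2,d2)=a,b
    A=np.stack([d1,-d2],1); s=np.linalg.lstsq(A,o2-o1,rcond=None)[0]
    p,q=o1+d1*s[0],o2+d2*s[1]; return (p+q)/2,np.linalg.norm(p-q)
E
python3 - <<'E'
import cv2
t=cv2.imread("pics/top0.png");s=cv2.imread("pics/side0.png")
cv2.imwrite("pics/topz.png",cv2.resize(t[90:225,160:290],None,fx=4.4,fy=4.4,interpolation=cv2.INTER_CUBIC))
cv2.imwrite("pics/sidez.png",cv2.resize(s[130:240,210:320],None,fx=5,fy=5,interpolation=cv2.INTER_CUBIC))
E
```

```text
(no output)
```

View pics/topz.png

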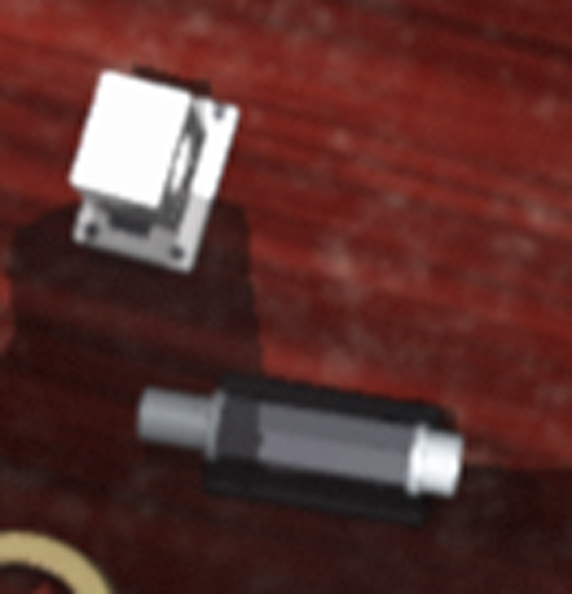

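View pics/sidez.png

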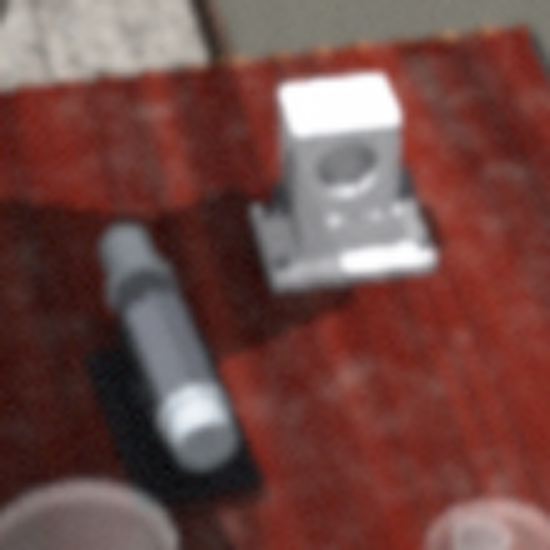

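```bash
python3 - <<'E'
from h import *
c=bot.camera("top");s=bot.camera("side")
T=lambda x,y:(160+(x+.5)/4.4-.5,90+(y+.5)/4.4-.5); S=lambda x,y:(210+(x+.5)/5-.5,130+(y+.5)/5-.5)
a=onz(c,T(138,415),45);b=onz(c,T(461,465),45)
d=a-b;print(a,b,np.linalg.norm(d),np.degrees(np.arctan2(d[1],d[0])),"mid",a-d/np.linalg.norm(d)*82,b+d/np.linalg.norm(d)*66)
h=[onz(c,T(*p),90) for p in((105,70),(193,97),(160,210),(72,186))]
for p in h:print("head",p)
for i in range(4):print(np.linalg.norm(h[i]-h[i-1]),np.degrees(np.arctan2(*(h[i]-h[i-1])[[1,0]])))
print("ctr",np.mean(h,0))
f=[onz(c,T(*p),10) for p in((239,106),(190,271),(74,240))]
print("foot",f,[np.linalg.norm(f[i]-f[i-1]) for i in(1,2)],"ctr",(f[0]+f[2])/2)
hs=[onz(s,S(*p),90) for p in((280,82),(385,73),(402,125),(290,138))]
print("side head",hs,np.mean(hs,0)); print("bore approx",onz(s,S(346,167),65))
E
```

```text
[ 425.85127901 -112.23731513   45.        ] [ 402.82184464 -262.4862469    45.        ] 152.0036063524258 81.28579760756328 mid [ 413.42779997 -193.29073683   45.        ] [ 412.82123022 -197.248127     45.        ]
head [ 577.61377646 -100.85331031   90.        ]
head [ 564.99330895 -140.83000404   90.        ]
head [ 513.28658874 -126.83409722   90.        ]
head [524.28948909 -87.12209977  90.        ]
55.063833564969194 -14.440173244087397
41.92150094089988 -107.52067897124704
53.56743715105836 164.8541876727932
41.20808849519409 74.51368134727
ctr [ 545.04579081 -113.90987784   90.        ]
foot [array([ 582.29741992, -154.71815373,   10.        ]), array([ 499.9435057 , -131.75910221,   10.        ]), array([515.34171956, -74.64944857,  10.        ])] [np.float64(85.49435790976813), np.float64(59.149112667789154)] ctr [ 548.81956974 -114.68380115   10.        ]
side head [array([528.54565632, -84.13287229,  90.        ]), array([ 579.03217676, -101.07598706,   90.        ]), array([ 564.68873019, -144.26887193,   90.        ]), array([ 511.31273061, -129.07469844,   90.        ])] [ 545.89482347 -114.63810743   90.        ]
bore approx [ 540.67729835 -132.38429759   65.        ]
```

```bash
cat >> h.py <<'E'
from scipy.spatial.transform import Rotation as R
def plan(P,jaw=None,st=None):
    """P world target TCP; jaw: desired tool z heading (deg, mod 180)"""
    st=st or bot.state(); M=R.from_quat(st["tcp_rot"]).as_matrix()
    off=M.T@(np.array(P)-st["eef_pos"]); z=M[:,2]; x=M[:,0]
    hz=np.degrees(np.arctan2(z[1],z[0])); print("x dir",x.round(4),"y",M[:,1].round(4),"z",z.round(4),"jaw heading",hz.round(2))
    print("offset",off.round(1))
    if jaw is not None:
        dl=(jaw-hz+90)%180-90
        print("world yaw change deg",dl,"roll (tool y down => neg)",np.radians(-dl), "j6",st["joints"][5])
E
python3 - <<'E'
from h import *
plan([413,-195,230],-8.7)
E
```

```text
x dir [-9.381e-01 -3.465e-01 -1.000e-04] y [-1.e-04  6.e-04 -1.e+00] z [ 3.465e-01 -9.381e-01 -6.000e-04] jaw heading -69.73
offset [-319.8   18.2 -198.9]
world yaw change deg 61.02701366231861 roll (tool y down => neg) -1.0651223210670226 j6 -0.22339963788965533
```

Request:
{"fn": "carry_out", "kwargs": {"motion": [{"offset": [-32,2,-20],"roll": -0.1,"gripper": -1},{"offset": [-64,4,-40],"roll": -0.2,"gripper": -1},{"offset": [-96,6,-60],"roll": -0.3,"gripper": -1},{"offset": [-128,8,-80],"roll": -0.42,"gripper": -1},{"offset": [-160,10,-100],"roll": -0.53,"gripper": -1},{"offset": [-192,12,-120],"roll": -0.64,"gripper": -1},{"offset": [-224,14,-140],"roll": -0.75,"gripper": -1},{"offset": [-256,16,-160],"roll": -0.85,"gripper": -1},{"offset": [-288,18,-180],"roll": -0.95,"gripper": -1},{"offset": [-320,18,-199],"roll": -1.065,"gripper": -1},{"offset": [-320,18,-199],"roll": -1.065,"gripper": -1},{"offset": [-320,18,-199],"roll": -1.065,"gripper": -1},{"offset": [-320,18,-199],"roll": -1.065,"gripper": -1},{"offset": [-320,18,-199],"roll": -1.065,"gripper": -1}]}}

```text
time_s: 1.42
eef_pos: [412.6, -195.8, 230.3]
tcp_rot: [-0.46, 0.537, -0.537, 0.46]
wrist_force: [-0.4, -0.5, 0.4]
grip_width: 85.7
```

```bash
python3 - <<'E'
from h import *
plan([413,-195,230],-8.7); print(bot.state()['time_s'],bot.state()['eef_pos'],bot.state()['wrist_force'])
c=bot.camera("wrist");cv2.imwrite("pics/w1.png",c["image"][:,:,::-1])
print(proj(c,[[413,-195,45],[547,-114,90],[425,-112,45],[403,-260,45]]))
E
```

```text
x dir [-1.536e-01 -9.881e-01  1.000e-04] y [-2.e-04 -0.e+00 -1.e+00] z [ 9.881e-01 -1.536e-01 -2.000e-04] jaw heading -8.83
offset [-0.8  0.3  0.2]
world yaw change deg 0.13439651223838212 roll (tool y down => neg) -0.002345661641756622 j6 -0.5461735149337711
1.4167 [ 412.62617795 -195.77829932  230.25854666] [-0.42197104 -0.52515909  0.37608143]
[[254.6765851  175.40282371]
 [387.76445995  79.16284602]
 [253.84204753  98.68189039]
 [254.75955092 227.85434423]]
```

View pics/w1.png

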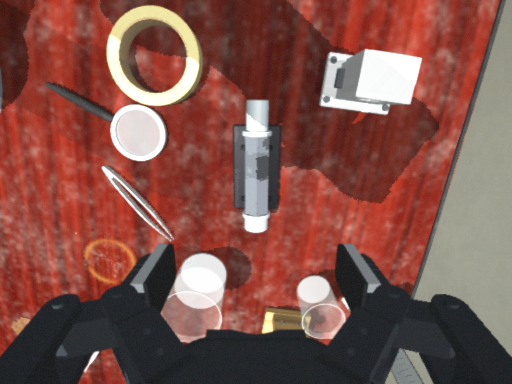

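```bash
python3 - <<'E'
import cv2
t=cv2.imread("pics/w1.png")
cv2.imwrite("pics/w1z.png",cv2.resize(t[90:240,220:295],None,fx=4,fy=4,interpolation=cv2.INTER_CUBIC))
cv2.imwrite("pics/w1h.png",cv2.resize(t[40:120,315:425],None,fx=6,fy=6,interpolation=cv2.INTER_CUBIC))
E
```

```text
(no output)
```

View pics/w1z.png

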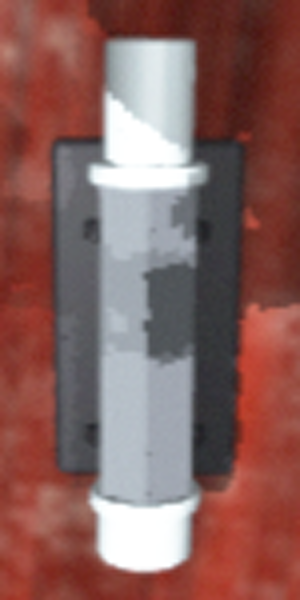

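View pics/w1h.png

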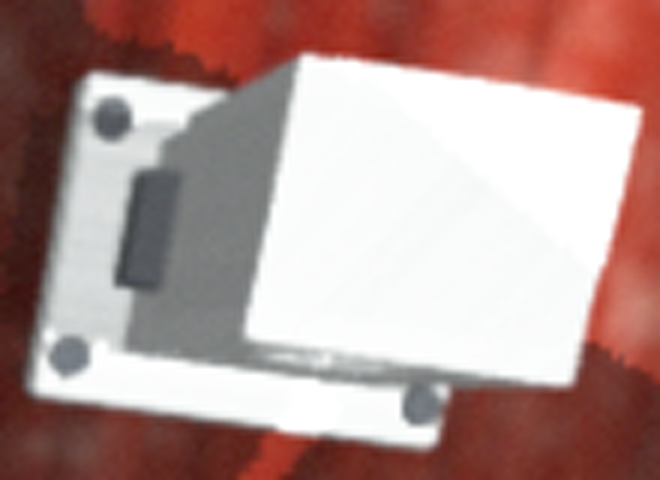

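```bash
python3 - <<'E'
from h import *
c=bot.camera("wrist")
W=lambda x,y:(220+(x+.5)/4-.5,90+(y+.5)/4-.5); H=lambda x,y:(315+(x+.5)/6-.5,40+(y+.5)/6-.5)
def hd(a,b): d=a-b; return np.degrees(np.arctan2(d[1],d[0])),np.linalg.norm(d)
g=onz(c,W(151,38),47);n=onz(c,W(144.5,571),40);k1=onz(c,W(148.5,174),45);k2=onz(c,W(146.5,498),45)
print("tips",g,n,hd(g,n));print("collars",k1,k2,hd(k1,k2),(k1+k2)/2)
b=[onz(c,W(*p),8) for p in((55,140),(243,140),(232,474),(58,470))]
print("stand",b,np.mean(b,0),hd((b[0]+b[1])/2,(b[2]+b[3])/2))
h=[onz(c,H(*p),90) for p in((302,52),(643,108),(577,387),(245,340))]
print("head",h,np.mean(h,0),[hd(h[i],h[i-1]) for i in range(4)])
f=[onz(c,H(*p),10) for p in((88,72),(30,393),(440,447))]
print("foot",f,(f[0]+f[2])/2,hd(f[0],f[1]),hd(f[2],f[1]))
E
```

```text
tips [ 428.60630291 -113.16085068   47.        ] [ 402.87029628 -268.65040572   40.        ] (np.float64(80.60183715212814), np.float64(157.76039985914073))
collars [ 422.56370963 -148.26044849   45.        ] [ 407.48838919 -242.58141599   45.        ] (np.float64(80.9192203677379), np.float64(95.51811449046666)) [ 415.02604941 -195.42093224   45.        ]
stand [array([ 395.67635075, -137.20560641,    8.        ]), array([ 452.30133432, -145.98607456,    8.        ]), array([ 434.89213402, -253.1581146 ,    8.        ]), array([ 377.80345761, -242.83976395,    8.        ])] [ 415.16831918 -194.79738988    8.        ] (np.float64(80.58630651408374), np.float64(107.85557917987488))
head [array([527.62654435, -85.6357136 ,  90.        ]), array([578.27642238, -99.98358038,  90.        ]), array([ 568.00056779, -138.90575613,   90.        ]), array([ 516.86677615, -124.7581008 ,   90.        ])] [ 547.69257766 -112.32078773   90.        ] [(np.float64(74.62223508850136), np.float64(40.57503902540357)), (np.float64(-15.816123664756125), np.float64(52.64286681022392)), (np.float64(-104.78922834145925), np.float64(40.25579402583829)), (np.float64(164.5343418215055), np.float64(53.0548847793755))]
foot [array([517.7585561 , -73.27770876,  10.        ]), array([ 501.35598224, -130.2194874 ,   10.        ]), array([ 583.00751166, -152.620087  ,   10.        ])] [ 550.38303388 -112.94889788   10.        ] (np.float64(73.9304946508654), np.float64(59.25715638942152)) (np.float64(-15.341297010498566), np.float64(84.66852496332947))
```

Request:
{"fn": "carry_out", "kwargs": {"motion": [{"offset": [-1,25,1.5],"roll": 0.002,"gripper": -0.4},{"offset": [-1,55,1.5],"roll": 0.002,"gripper": -0.4},{"offset": [-1,85,1.5],"roll": 0.002,"gripper": -0.4},{"offset": [-1,115,1.5],"roll": 0.002,"gripper": -0.4},{"offset": [-1,140,1.5],"roll": 0.002,"gripper": -0.4},{"offset": [-1,155,1.5],"roll": 0.002,"gripper": -0.4},{"offset": [-1,170,1.5],"roll": 0.002,"gripper": -0.4},{"offset": [-1,180,1.5],"roll": 0.002,"gripper": -0.4},{"offset": [-1,186,1.5],"roll": 0.002,"gripper": -0.4},{"offset": [-1,186,1.5],"roll": 0.002,"gripper": -0.4},{"offset": [-1,186,1.5],"roll": 0.002,"gripper": -0.4}], "newtons": 60}}

```text
time_s: 2.43
eef_pos: [414.7, -194.7, 44.6]
tcp_rot: [0.46, -0.537, 0.537, -0.46]
wrist_force: [-0.9, -0.7, -0.7]
grip_width: 59.9
```

```bash
python3 - <<'E'
from h import *
s=bot.state();plan([414.5,-195,44],-9); print(s['eef_pos'],s['wrist_force'],s['grip_width'])
c=bot.camera("wrist");cv2.imwrite("pics/w2.png",c["image"][:,:,::-1])
E
```

```text
x dir [-1.543e-01 -9.880e-01  1.000e-04] y [ 2.e-04 -1.e-04 -1.e+00] z [ 9.880e-01 -1.543e-01  2.000e-04] jaw heading -8.88
offset [ 0.4  0.6 -0.1]
world yaw change deg -0.12296317018092395 roll (tool y down => neg) 0.0021461121783472345 j6 -0.5406147800397842
[ 414.69979588 -194.6611057    44.56084834] [-0.94314856 -0.69165322 -0.72068245] 59.88794914374231
```

View pics/w2.png

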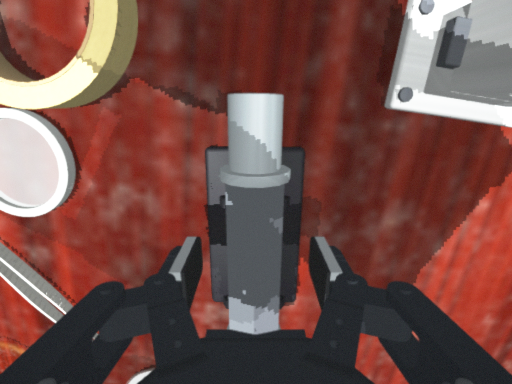

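The jaws straddle the handle: pads at columns 203 and 311, handle at 226–283. I'll close now.

Request:
{"fn": "carry_out", "kwargs": {"motion": [{"offset": [0,0.5,0],"roll": 0,"gripper": 0},{"offset": [0,0.5,0],"roll": 0,"gripper": 0.2},{"offset": [0,0.5,0],"roll": 0,"gripper": 1},{"offset": [0,0.5,0],"roll": 0,"gripper": 1},{"offset": [0,0.5,0],"roll": 0,"gripper": 1},{"offset": [0,0.5,0],"roll": 0,"gripper": 1},{"offset": [0,0.5,0],"roll": 0,"gripper": 1},{"offset": [0,0.5,0],"roll": 0,"gripper": 1},{"offset": [0,0.5,0],"roll": 0,"gripper": 1},{"offset": [0,0.5,0],"roll": 0,"gripper": 1}], "newtons": 60}}

```text
time_s: 3.32
eef_pos: [414.2, -194.2, 44.4]
tcp_rot: [-0.46, 0.537, -0.537, 0.46]
wrist_force: [-6.9, -0.3, 9.1]
grip_width: 25.1
```

```bash
python3 - <<'E'
from h import *
s=bot.state();plan([414.5,-195,44],-9); print(s['eef_pos'],s['wrist_force'],s['moment'],s['grip_width'])
E
```

```text
x dir [-1.532e-01 -9.882e-01  1.000e-04] y [-1.4e-03  2.0e-04 -1.0e+00] z [ 0.9882 -0.1532 -0.0014] jaw heading -8.81
offset [0.8 0.4 0.5]
world yaw change deg -0.18799436100557898 roll (tool y down => neg) 0.003281120574730191 j6 -0.5404601053570519
[ 414.16274745 -194.17112485   44.38586148] [-6.91532729 -0.29530959  9.12575103] [-0.01372777  1.18900362 -0.11081172] 25.055286694678575
```

Request:
{"fn": "carry_out", "kwargs": {"motion": [{"offset": [0,-0.5,-0.5],"roll": 0,"gripper": 1},{"offset": [0,-0.5,-0.5],"roll": 0,"gripper": 1},{"offset": [0,-0.5,-0.5],"roll": 0,"gripper": 1}]}}

```text
time_s: 3.57
eef_pos: [414.1, -194.1, 44.4]
tcp_rot: [-0.46, 0.537, -0.537, 0.46]
wrist_force: [-2.4, -0.0, 2.6]
grip_width: 24.8
```

```bash
python3 - <<'E'
from h import *
s=bot.state();plan([414.5,-195,44],-9); print(s['eef_pos'],s['wrist_force'],s['moment'],s['grip_width'])
E
```

```text
x dir [-1.534e-01 -9.882e-01 -1.000e-04] y [-3.e-04  1.e-04 -1.e+00] z [ 9.882e-01 -1.534e-01 -3.000e-04] jaw heading -8.82
offset [0.9 0.4 0.5]
world yaw change deg -0.17697462883801052 roll (tool y down => neg) 0.00308878996571819 j6 -0.5411745140058178
[ 414.14407471 -194.05238316   44.42501889] [-2.42396662 -0.00470635  2.58249589] [ 0.04860857  0.45670916 -0.00960457] 24.79978740927668
```

Request:
{"fn": "carry_out", "kwargs": {"motion": [{"offset": [0,-10,0],"roll": 0,"gripper": 1},{"offset": [0,-25,0],"roll": 0,"gripper": 1},{"offset": [0,-45,0],"roll": 0,"gripper": 1},{"offset": [0,-60,0],"roll": 0,"gripper": 1},{"offset": [0,-70,0],"roll": 0,"gripper": 1},{"offset": [0,-70,0],"roll": 0,"gripper": 1},{"offset": [0,-70,0],"roll": 0,"gripper": 1}]}}

```text
time_s: 4.15
eef_pos: [414.4, -194.1, 114.6]
tcp_rot: [0.46, -0.537, 0.537, -0.46]
wrist_force: [-0.7, 0.4, -3.5]
grip_width: 25.4
```

```bash
python3 - <<'E'
from h import *
s=bot.state();print(s['eef_pos'],s['wrist_force'],s['moment'],s['grip_width'])
plan([517,-224,110],74.9-90)
c=bot.camera("top"); print(onz(c,(329,163),35),onz(c,(303,240),45))
c=bot.camera("side");cv2.imwrite("pics/s3.png",cv2.resize(c["image"][100:290,150:350,::-1],None,fx=3,fy=3))
E
```

```text
[ 414.36277348 -194.10526868  114.59647754] [-0.70145409  0.43702503 -3.52797224] [0.02458928 0.04544723 0.0015739 ] 25.42198078599429
x dir [-1.533e-01 -9.882e-01  4.000e-04] y [ 8.e-04 -5.e-04 -1.e+00] z [ 9.882e-01 -1.533e-01  9.000e-04] jaw heading -8.82
offset [ 13.8   4.7 106. ]
world yaw change deg -6.28108864537667 roll (tool y down => neg) 0.1096256774714534 j6 -0.5412586339341153
[ 471.31732014 -397.78297441   35.        ] [ 312.0259994  -340.78994776   45.        ]
```

View pics/s3.png

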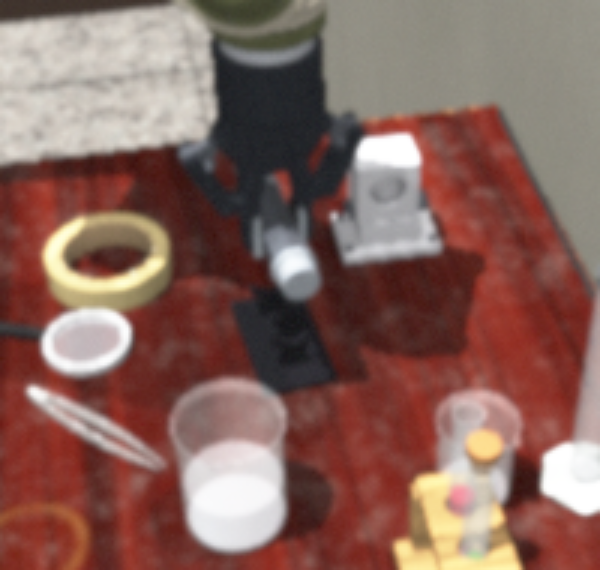

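Request:
{"fn": "carry_out", "kwargs": {"motion": [{"offset": [3,0,20],"roll": 0.02,"gripper": 1},{"offset": [6,0,45],"roll": 0.05,"gripper": 1},{"offset": [9,0,70],"roll": 0.08,"gripper": 1},{"offset": [12,0,90],"roll": 0.1,"gripper": 1},{"offset": [13.8,5,106],"roll": 0.11,"gripper": 1},{"offset": [13.8,20,106],"roll": 0.11,"gripper": 1},{"offset": [13.8,35,106],"roll": 0.11,"gripper": 1},{"offset": [13.8,45,106],"roll": 0.11,"gripper": 1},{"offset": [13.8,50,106],"roll": 0.11,"gripper": 1},{"offset": [13.8,50,106],"roll": 0.11,"gripper": 1},{"offset": [13.8,50,106],"roll": 0.11,"gripper": 1},{"offset": [13.8,50,106],"roll": 0.11,"gripper": 1}]}}

```text
time_s: 5.25
eef_pos: [517.2, -224.3, 65.0]
tcp_rot: [0.43, -0.561, 0.562, -0.43]
wrist_force: [-0.3, -0.1, -3.1]
grip_width: 24.8
```

```bash
python3 - <<'E'
from h import *
s=bot.state();print(s['eef_pos'],s['wrist_force'],s['moment'],s['grip_width'])
plan([517,-224,64.4],74.9-90)
c=bot.camera("wrist");cv2.imwrite("pics/w4.png",c["image"][:,:,::-1]); 
c=bot.camera("side");cv2.imwrite("pics/s4.png",cv2.resize(c["image"][110:250,200:340,::-1],None,fx=4,fy=4))
E
```

```text
[ 517.18878    -224.26701712   65.04799185] [-0.29407196 -0.0565571  -3.13527919] [0.01191858 0.01347705 0.01006959] 24.778639477409296
x dir [-2.610e-01 -9.653e-01  4.000e-04] y [ 1.1e-03 -8.0e-04 -1.0e+00] z [ 0.9653 -0.261   0.0012] jaw heading -15.13
offset [-0.2  0.6 -0.3]
world yaw change deg 0.02880773623505206 roll (tool y down => neg) -0.0005027898473477336 j6 -0.35291899429557905
```

View pics/w4.png

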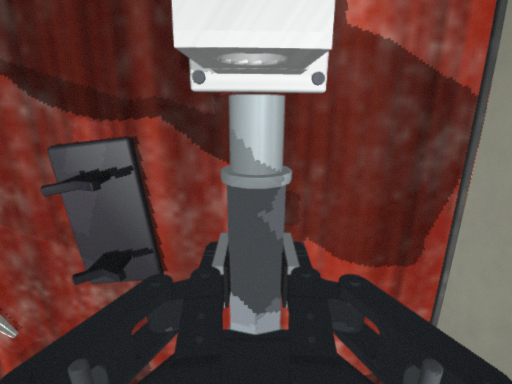

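View pics/s4.png

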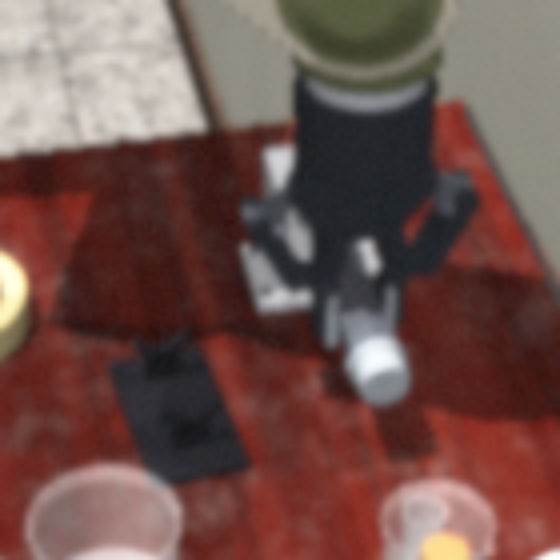

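```bash
python3 - <<'E'
import cv2
t=cv2.imread("pics/w4.png")
cv2.imwrite("pics/w4z.png",cv2.resize(t[0:190,165:345],None,fx=4,fy=3,interpolation=cv2.INTER_CUBIC))
E
```

```text
(no output)
```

View pics/w4z.png

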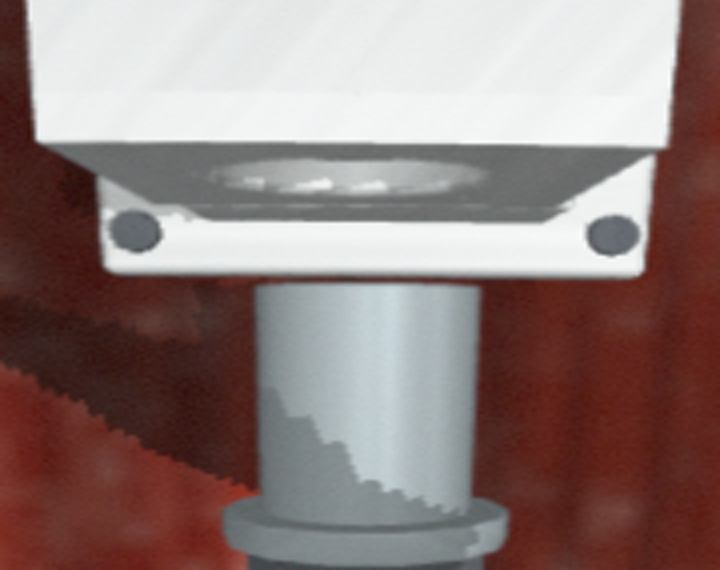

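```bash
python3 - <<'E'
from h import *
c=bot.camera("wrist")
W=lambda x,y:(165+(x+.5)/4-.5,(y+.5)/3-.5)
hy=np.array([np.cos(np.radians(74.9)),np.sin(np.radians(74.9))]); hx=np.array([hy[1],-hy[0]])
o=bot.state()['eef_pos'][:2]
def f(n,u,v,z):
    p=onz(c,W(u,v),z)[:2]; print(n,p.round(1),"along",round((p-o)@hy,1),"across",round((p-o)@hx,1));return p
a=f("headL",38,141,90);b=f("headR",667,147,90);d=b-a;print(np.degrees(np.arctan2(d[1],d[0])),np.linalg.norm(d))
f("mouthL",208,178,65);f("mouthR",490,176,65);f("mouthC",349,177,65)
f("footL",105,272,10);f("footR",643,276,10)
f("tipL",256,288,65);f("tipR",480,288,65);f("collL",223,520,65);f("collR",508,520,65)
f("hl0",28,2,90);f("hr0",680,2,90)
E
```

```text
headL [ 517.1 -124.5] along 96.3 across -26.0
headR [ 566.8 -138.5] along 95.7 across 25.6
-15.770233775809047 51.59000065031997
mouthL [ 527.4 -127.4] along 96.1 across -15.3
mouthR [ 555.6 -134.8] along 96.4 across 13.8
mouthC [ 541.5 -131.1] along 96.2 across -0.7
footL [ 502.5 -130.5] along 86.7 across -38.6
footR [ 581.9 -152.7] along 86.0 across 43.9
tipL [ 528.1 -142.6] along 81.6 across -10.7
tipR [ 551.2 -148.8] along 81.6 across 13.2
collL [ 514.7 -174.1] along 47.8 across -15.4
collR [ 546.4 -182.7] along 47.8 across 17.5
hl0 [ 520.8 -111.4] along 109.9 across -25.8
hr0 [ 570.6 -124.8] along 109.9 across 25.7
```

Request:
{"fn": "carry_out", "kwargs": {"motion": [{"offset": [0,0.6,-2],"roll": 0,"gripper": 1},{"offset": [-5,0.6,-2],"roll": 0,"gripper": 1},{"offset": [-9,0.6,-2],"roll": 0,"gripper": 1},{"offset": [-12,0.6,-2],"roll": 0,"gripper": 1},{"offset": [-13.5,0.6,-2],"roll": 0,"gripper": 1},{"offset": [-14.5,0.6,-2],"roll": 0,"gripper": 1},{"offset": [-15.3,0.6,-2],"roll": 0,"gripper": 1},{"offset": [-15.3,0.6,-2],"roll": 0,"gripper": 1},{"offset": [-15.3,0.6,-2],"roll": 0,"gripper": 1}]}}

```text
time_s: 6.15
eef_pos: [518.9, -208.8, 63.7]
tcp_rot: [-0.43, 0.561, -0.561, 0.43]
wrist_force: [-0.4, -0.6, -3.5]
grip_width: 24.8
```

```bash
cat >> h.py <<'E'
HO=np.array([541.5,-131.1]) # mouth centre, from wrist view
def show():
    s=bot.state();p=s['eef_pos'];M=R.from_quat(s['tcp_rot']).as_matrix();x,z=M[:2,0],M[:2,2]
    F=s['wrist_force'];print("t",round(s['time_s'],2),"p",p.round(2),"alongtool -x rel mouth",round(-(p[:2]-HO)@x,2),"across",round((p[:2]-HO)@z,2),"F ahead/across/up",(-F[:2]@x).round(2),(F[:2]@z).round(2),F[2].round(2),"mom",s['moment'].round(3),"heading",np.degrees(np.arctan2(z[1],z[0])).round(2),"w",round(s['grip_width'],1))
E
python3 - <<'E'
from h import *
show()
c=bot.camera("wrist");cv2.imwrite("pics/w5.png",cv2.resize(c["image"][0:190,165:345,::-1],None,fx=4,fy=3,interpolation=cv2.INTER_CUBIC))
E
```

```text
t 6.15 p [ 518.94 -208.77   63.69] alongtool -x rel mouth -80.86 across -1.51 F ahead/across/up -0.72 -0.19 -3.47 mom [-0.039 -0.001 -0.035] heading -15.13 w 24.8
```

View pics/w5.png

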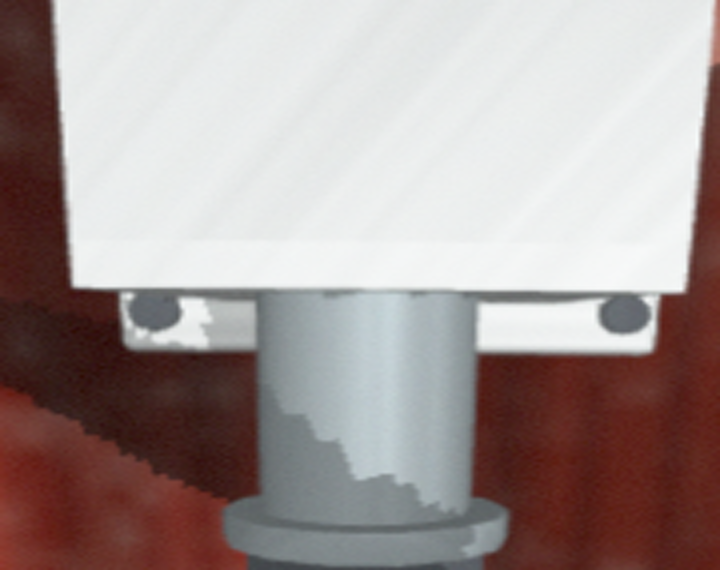

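Request:
{"fn": "carry_out", "kwargs": {"motion": [{"offset": [0,-0.7,0],"roll": 0,"gripper": 1},{"offset": [-1,-0.7,0],"roll": 0,"gripper": 1},{"offset": [-2,-0.7,0],"roll": 0,"gripper": 1},{"offset": [-2,-0.7,0],"roll": 0,"gripper": 1},{"offset": [-2,-0.7,0],"roll": 0,"gripper": 1}]}}

```text
time_s: 6.62
eef_pos: [519.5, -206.7, 64.4]
tcp_rot: [-0.43, 0.561, -0.561, 0.43]
wrist_force: [0.3, -0.1, -3.2]
grip_width: 24.8
```

```bash
python3 -c "
from h import *
show()"
```

```text
t 6.62 p [ 519.48 -206.72   64.39] alongtool -x rel mouth -78.75 across -1.53 F ahead/across/up 0.01 0.31 -3.2 mom [-0.022 -0.033 -0.018] heading -15.12 w 24.8
```

Request:
{"fn": "carry_out", "kwargs": {"motion": [{"offset": [-0.8,0,0],"roll": 0,"gripper": 1},{"offset": [-1.6,0,0],"roll": 0,"gripper": 1},{"offset": [-1.6,0,0],"roll": 0,"gripper": 1},{"offset": [-1.6,0,0],"roll": 0,"gripper": 1}]}}

```text
time_s: 6.95
eef_pos: [519.9, -205.2, 64.4]
tcp_rot: [-0.43, 0.561, -0.561, 0.43]
wrist_force: [0.2, -0.2, -2.9]
grip_width: 25.0
```

```bash
python3 -c "
from h import *
show()"
```

```text
t 6.95 p [ 519.9  -205.2    64.39] alongtool -x rel mouth -77.17 across -1.52 F ahead/across/up -0.11 0.28 -2.91 mom [-0.01  -0.006  0.049] heading -15.12 w 25.0
```

Request:
{"fn": "carry_out", "kwargs": {"motion": [{"offset": [-0.5,0,0],"roll": 0,"gripper": 1},{"offset": [-0.9,0,0],"roll": 0,"gripper": 1},{"offset": [-0.9,0,0],"roll": 0,"gripper": 1},{"offset": [-0.9,0,0],"roll": 0,"gripper": 1}]}}

```text
time_s: 7.28
eef_pos: [520.2, -204.4, 64.4]
tcp_rot: [0.43, -0.561, 0.561, -0.43]
wrist_force: [0.1, -0.5, -3.2]
grip_width: 25.0
```

```bash
python3 -c "
from h import *
show()"
```

```text
t 7.28 p [ 520.16 -204.36   64.42] alongtool -x rel mouth -76.29 across -1.49 F ahead/across/up -0.47 0.26 -3.25 mom [-0.024 -0.045  0.01 ] heading -15.12 w 25.0
```

Request:
{"fn": "carry_out", "kwargs": {"motion": [{"offset": [-0.5,0,0],"roll": 0,"gripper": 1},{"offset": [-0.9,0,0],"roll": 0,"gripper": 1},{"offset": [-0.9,0,0],"roll": 0,"gripper": 1},{"offset": [-0.9,0,0],"roll": 0,"gripper": 1}]}}

```text
time_s: 7.62
eef_pos: [520.4, -203.5, 64.4]
tcp_rot: [-0.43, 0.561, -0.561, 0.43]
wrist_force: [0.2, -1.2, -2.8]
grip_width: 25.1
```

```bash
python3 -c "
from h import *
show()"
```

```text
t 7.62 p [ 520.37 -203.46   64.39] alongtool -x rel mouth -75.36 across -1.52 F ahead/across/up -1.13 0.47 -2.83 mom [-0.051 -0.019 -0.046] heading -15.12 w 25.1
```

Request:
{"fn": "carry_out", "kwargs": {"motion": [{"offset": [-0.5,0,0],"roll": 0,"gripper": 1},{"offset": [-0.5,0,0],"roll": 0,"gripper": 1},{"offset": [-0.5,0,0],"roll": 0,"gripper": 1}]}}

```text
time_s: 7.87
eef_pos: [520.5, -203.0, 64.4]
tcp_rot: [0.43, -0.561, 0.561, -0.43]
wrist_force: [0.4, -0.7, -3.1]
grip_width: 25.2
```

```bash
python3 -c "
from h import *
show()"
```

```text
t 7.87 p [ 520.51 -202.99   64.41] alongtool -x rel mouth -74.88 across -1.5 F ahead/across/up -0.58 0.57 -3.1 mom [-0.036 -0.084 -0.042] heading -15.12 w 25.2
```

Request:
{"fn": "carry_out", "kwargs": {"motion": [{"offset": [-0.5,0,0],"roll": 0,"gripper": 1},{"offset": [-1,0,0],"roll": 0,"gripper": 1},{"offset": [-1,0,0],"roll": 0,"gripper": 1},{"offset": [-1,0,0],"roll": 0,"gripper": 1}]}}

```text
time_s: 8.2
eef_pos: [520.8, -202.0, 64.4]
tcp_rot: [-0.43, 0.561, -0.561, 0.43]
wrist_force: [0.5, -0.9, -2.9]
grip_width: 25.0
```

```bash
python3 -c "
from h import *
show()"
```

```text
t 8.2 p [ 520.77 -202.02   64.41] alongtool -x rel mouth -73.87 across -1.51 F ahead/across/up -0.78 0.72 -2.88 mom [-0.008 -0.069 -0.006] heading -15.12 w 25.0
```

Request:
{"fn": "carry_out", "kwargs": {"motion": [{"offset": [-0.7,0,0],"roll": 0,"gripper": 1},{"offset": [-1.4,0,0.1],"roll": 0,"gripper": 1},{"offset": [-2.1,0,0.2],"roll": 0,"gripper": 1},{"offset": [-3,0,0.2],"roll": 0,"gripper": 1},{"offset": [-3,0,0.2],"roll": 0,"gripper": 1}]}}

```text
time_s: 8.62
eef_pos: [521.7, -199.0, 64.3]
tcp_rot: [-0.43, 0.562, -0.561, 0.43]
wrist_force: [-0.2, -0.6, -3.2]
grip_width: 25.1
```

```bash
python3 -c "
from h import *
show()"
```

```text
t 8.62 p [ 521.71 -198.97   64.35] alongtool -x rel mouth -70.69 across -1.41 F ahead/across/up -0.6 -0.01 -3.23 mom [-0.032 -0.014  0.02 ] heading -15.12 w 25.1
```

Request:
{"fn": "carry_out", "kwargs": {"motion": [{"offset": [-1,0,0],"roll": 0,"gripper": 1},{"offset": [-2,0,0],"roll": 0,"gripper": 1},{"offset": [-3,0,0],"roll": 0,"gripper": 1},{"offset": [-4,0,0],"roll": 0,"gripper": 1},{"offset": [-5,0,0],"roll": 0,"gripper": 1},{"offset": [-6,0,0],"roll": 0,"gripper": 1},{"offset": [-6,0,0],"roll": 0,"gripper": 1}]}}

```text
time_s: 9.2
eef_pos: [523.3, -193.2, 64.4]
tcp_rot: [-0.43, 0.561, -0.561, 0.43]
wrist_force: [0.6, 0.2, -3.1]
grip_width: 24.8
```

```bash
python3 -c "
from h import *
show()"
```

```text
t 9.2 p [ 523.34 -193.23   64.41] alongtool -x rel mouth -64.72 across -1.33 F ahead/across/up 0.36 0.52 -3.08 mom [ 0.034  0.003 -0.039] heading -15.12 w 24.8
```

Request:
{"fn": "carry_out", "kwargs": {"motion": [{"offset": [-1,0,0],"roll": 0,"gripper": 1},{"offset": [-2,0,0],"roll": 0,"gripper": 1},{"offset": [-3,0,0],"roll": 0,"gripper": 1},{"offset": [-4,0,0],"roll": 0,"gripper": 1},{"offset": [-5,0,0.1],"roll": 0,"gripper": 1},{"offset": [-6,0,0.1],"roll": 0,"gripper": 1},{"offset": [-7,0,0.1],"roll": 0,"gripper": 1},{"offset": [-7,0,0.1],"roll": 0,"gripper": 1}]}}

```text
time_s: 9.87
eef_pos: [525.2, -186.5, 64.4]
tcp_rot: [-0.43, 0.561, -0.561, 0.43]
wrist_force: [-1.5, -0.6, -2.9]
grip_width: 24.8
```

```bash
python3 -c "
from h import *
show()"
```

```text
t 9.87 p [ 525.24 -186.5    64.39] alongtool -x rel mouth -57.72 across -1.25 F ahead/across/up -0.93 -1.28 -2.85 mom [ 0.02  -0.004  0.01 ] heading -15.12 w 24.8
```

Request:
{"fn": "carry_out", "kwargs": {"motion": [{"offset": [-1,0,-0.2],"roll": 0,"gripper": 1},{"offset": [-2,0,-0.2],"roll": 0,"gripper": 1},{"offset": [-3,0,-0.25],"roll": 0,"gripper": 1},{"offset": [-4,0,-0.3],"roll": 0,"gripper": 1},{"offset": [-5,0,-0.3],"roll": 0,"gripper": 1},{"offset": [-5,0,-0.3],"roll": 0,"gripper": 1},{"offset": [-5,0,-0.3],"roll": 0,"gripper": 1}]}}

```text
time_s: 10.45
eef_pos: [526.4, -181.7, 64.5]
tcp_rot: [0.43, -0.561, 0.562, -0.43]
wrist_force: [2.2, 0.4, -2.9]
grip_width: 25.0
```

```bash
python3 -c "
from h import *
show()"
```

```text
t 10.45 p [ 526.38 -181.7    64.46] alongtool -x rel mouth -52.8 across -1.39 F ahead/across/up 0.97 1.98 -2.88 mom [ 0.024 -0.307 -0.118] heading -15.13 w 25.0
```

Request:
{"fn": "carry_out", "kwargs": {"motion": [{"offset": [-0.5,0,0.15],"roll": 0,"gripper": 1},{"offset": [-1,0,0.15],"roll": 0,"gripper": 1},{"offset": [-1.5,0,0.15],"roll": 0,"gripper": 1},{"offset": [-2,0,0.15],"roll": 0,"gripper": 1},{"offset": [-2,0,0.15],"roll": 0,"gripper": 1},{"offset": [-2,0,0.15],"roll": 0,"gripper": 1}]}}

```text
time_s: 10.95
eef_pos: [526.9, -179.9, 64.4]
tcp_rot: [0.43, -0.561, 0.561, -0.43]
wrist_force: [2.3, -0.4, -3.4]
grip_width: 24.6
```

```bash
python3 -c "
from h import *
show()
c=bot.camera('wrist');cv2.imwrite('pics/w6.png',cv2.resize(c['image'][60:210,165:345,::-1],None,fx=4,fy=4,interpolation=cv2.INTER_CUBIC))"
```

```text
t 10.95 p [ 526.94 -179.86   64.4 ] alongtool -x rel mouth -50.87 across -1.33 F ahead/across/up 0.18 2.33 -3.44 mom [-0.104 -0.249 -0.102] heading -15.12 w 24.6
```

View pics/w6.png

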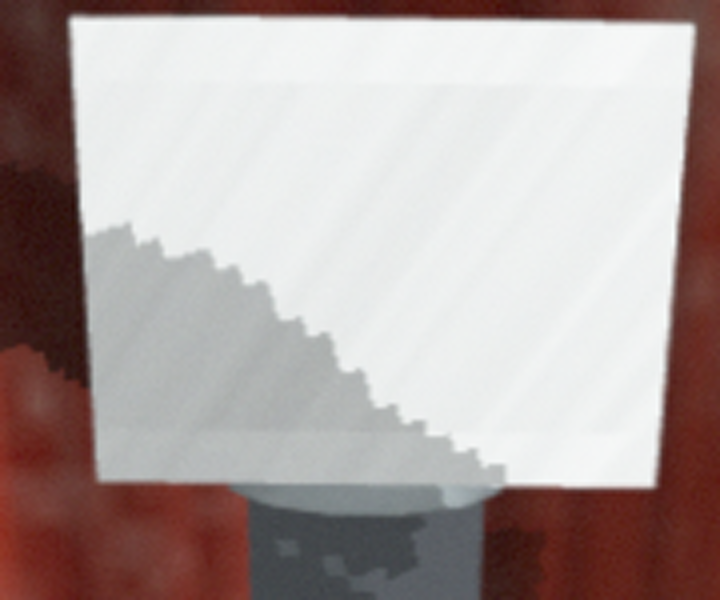

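Request:
{"fn": "carry_out", "kwargs": {"motion": [{"offset": [-0.5,0,0.2],"roll": 0,"gripper": 1},{"offset": [-1,0,0.2],"roll": 0,"gripper": 1},{"offset": [-1,0,0.2],"roll": 0,"gripper": 1},{"offset": [-1,0,0.2],"roll": 0,"gripper": 1}]}}

```text
time_s: 11.33
eef_pos: [527.2, -179.0, 64.3]
tcp_rot: [-0.43, 0.562, -0.561, 0.43]
wrist_force: [-0.4, -2.0, -3.3]
grip_width: 24.7
```

```bash
python3 -c "
from h import *
show()"
```

```text
t 11.33 p [ 527.22 -178.98   64.33] alongtool -x rel mouth -49.95 across -1.3 F ahead/across/up -1.99 0.11 -3.33 mom [-0.228 -0.029 -0.119] heading -15.12 w 24.7
```

Request:
{"fn": "carry_out", "kwargs": {"motion": [{"offset": [-0.4,0,0],"roll": 0,"gripper": 1},{"offset": [-0.4,0,0],"roll": 0,"gripper": 1},{"offset": [-0.4,0,0],"roll": 0,"gripper": 1}]}}

```text
time_s: 11.58
eef_pos: [527.3, -178.9, 64.4]
tcp_rot: [0.43, -0.561, 0.561, -0.43]
wrist_force: [-2.7, -4.3, -3.6]
grip_width: 24.7
```

```bash
python3 -c "
from h import *
show()"
```

```text
t 11.58 p [ 527.28 -178.91   64.39] alongtool -x rel mouth -49.86 across -1.26 F ahead/across/up -4.85 -1.51 -3.6 mom [-0.739  0.277 -0.044] heading -15.12 w 24.7
```

Request:
{"fn": "carry_out", "kwargs": {"motion": [{"offset": [-0.15,0,-0.05],"roll": 0,"gripper": 1},{"offset": [-0.15,0,-0.05],"roll": 0,"gripper": 1},{"offset": [-0.15,0,-0.05],"roll": 0,"gripper": 1},{"offset": [-0.15,0,-0.05],"roll": 0,"gripper": 1},{"offset": [-0.15,0,-0.05],"roll": 0,"gripper": 1}]}}

```text
time_s: 12.0
eef_pos: [527.3, -178.9, 64.4]
tcp_rot: [0.43, -0.561, 0.562, -0.43]
wrist_force: [-1.3, -5.7, -3.4]
grip_width: 24.8
```

```bash
python3 -c "
from h import *
show()
c=bot.camera('wrist');cv2.imwrite('pics/w7.png',cv2.resize(c['image'][60:210,165:345,::-1],None,fx=4,fy=4,interpolation=cv2.INTER_CUBIC))"
```

```text
t 12.0 p [ 527.28 -178.91   64.38] alongtool -x rel mouth -49.86 across -1.25 F ahead/across/up -5.88 0.24 -3.41 mom [-0.854  0.213 -0.052] heading -15.13 w 24.8
```

View pics/w7.png

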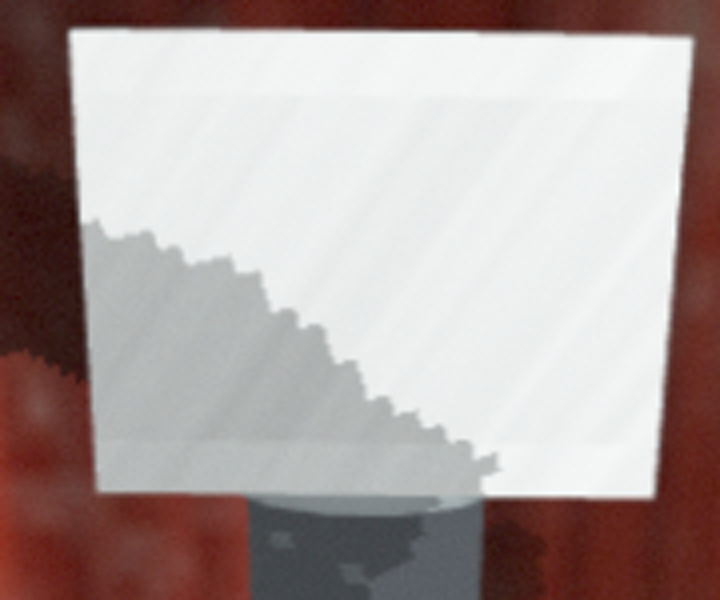

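Request:
{"fn": "carry_out", "kwargs": {"motion": [{"offset": [1,0,0],"roll": 0,"gripper": 1},{"offset": [3,0,0],"roll": 0,"gripper": 1},{"offset": [6,0,0],"roll": 0,"gripper": 1},{"offset": [10,0,0],"roll": 0,"gripper": 1},{"offset": [14,0,0],"roll": 0,"gripper": 1},{"offset": [18,0,0],"roll": 0,"gripper": 1},{"offset": [22,0,0],"roll": 0,"gripper": 1},{"offset": [26,0,0],"roll": 0,"gripper": 1},{"offset": [30,0,0],"roll": 0,"gripper": 1},{"offset": [36,0,0],"roll": 0,"gripper": 1},{"offset": [44,0,0],"roll": 0,"gripper": 1},{"offset": [50,0,0],"roll": 0,"gripper": 1},{"offset": [52,0,0],"roll": 0,"gripper": 1},{"offset": [52,0,0],"roll": 0,"gripper": 1}]}}

```text
time_s: 13.22
eef_pos: [513.7, -229.3, 64.4]
tcp_rot: [0.43, -0.562, 0.562, -0.43]
wrist_force: [0.8, -0.1, -2.1]
grip_width: 25.4
```

```bash
python3 -c "
from h import *
show()
c=bot.camera('wrist');cv2.imwrite('pics/w8.png',c['image'][:,:,::-1])"
```

```text
t 13.22 p [ 513.68 -229.33   64.38] alongtool -x rel mouth -102.09 across -1.13 F ahead/across/up 0.06 0.78 -2.1 mom [0.028 0.005 0.035] heading -15.18 w 25.4
```

View pics/w8.png

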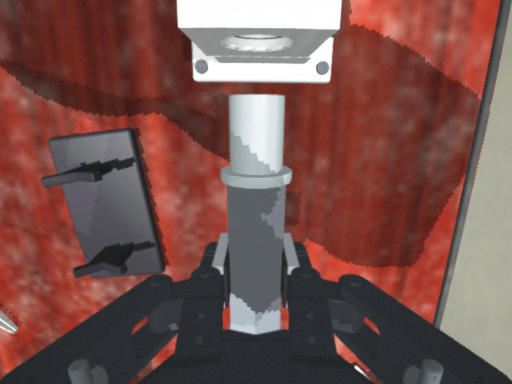

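Request:
{"fn": "carry_out", "kwargs": {"motion": [{"offset": [0,-20,0],"roll": 0,"gripper": 1},{"offset": [0,-45,0],"roll": 0,"gripper": 1},{"offset": [0,-62,0],"roll": 0,"gripper": 1},{"offset": [-15,-65,0],"roll": 0,"gripper": 1},{"offset": [-40,-65,0],"roll": 0,"gripper": 1},{"offset": [-70,-65,0],"roll": 0,"gripper": 1},{"offset": [-100,-65,0],"roll": 0,"gripper": 1},{"offset": [-130,-65,0],"roll": 0,"gripper": 1},{"offset": [-160,-65,0],"roll": 0,"gripper": 1},{"offset": [-190,-65,0],"roll": 0,"gripper": 1},{"offset": [-212,-65,0],"roll": 0,"gripper": 1},{"offset": [-220,-65,0],"roll": 0,"gripper": 1},{"offset": [-220,-65,0],"roll": 0,"gripper": 1},{"offset": [-220,-65,0],"roll": 0,"gripper": 1}]}}

```text
time_s: 14.43
eef_pos: [571.1, -16.5, 129.3]
tcp_rot: [0.43, -0.561, 0.561, -0.43]
wrist_force: [-0.1, 0.2, -3.1]
grip_width: 25.1
```

```bash
python3 -c "
from h import *
show()
c=bot.camera('side');cv2.imwrite('pics/s9.png',c['image'][:,:,::-1])
c=bot.camera('top');cv2.imwrite('pics/t9.png',c['image'][:,:,::-1])"
```

```text
t 14.43 p [571.13 -16.52 129.29] alongtool -x rel mouth 118.35 across -1.22 F ahead/across/up 0.18 -0.2 -3.12 mom [-0.061 -0.033 -0.052] heading -15.09 w 25.1
```

View pics/s9.png

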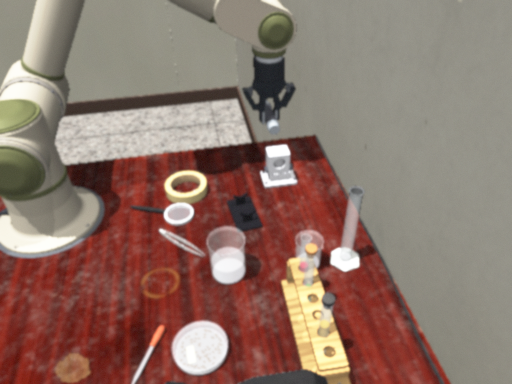

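View pics/t9.png

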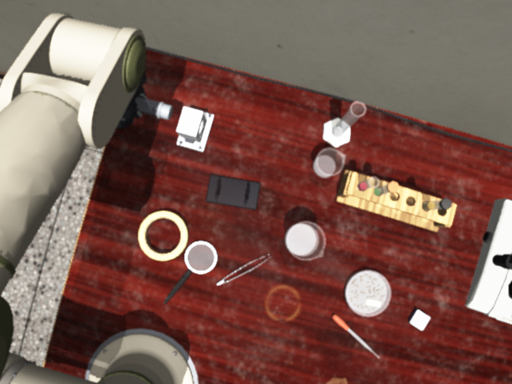

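Request:
{"fn": "carry_out", "kwargs": {"motion": [{"offset": [0,20,1],"roll": 0,"gripper": 1},{"offset": [0,45,1],"roll": 0,"gripper": 1},{"offset": [0,60,1],"roll": 0,"gripper": 1},{"offset": [0,65,1],"roll": 0,"gripper": 1},{"offset": [0,65,1],"roll": 0,"gripper": 1},{"offset": [0,65,1],"roll": 0,"gripper": 1},{"offset": [0,65,1],"roll": 0,"gripper": 1}]}}

```text
time_s: 15.12
eef_pos: [572.9, -17.0, 65.7]
tcp_rot: [0.429, -0.561, 0.562, -0.43]
wrist_force: [0.4, 1.2, -3.5]
grip_width: 24.9
```

```bash
python3 -c "
from h import *
show()
c=bot.camera('top');im=c['image'][:,:,::-1];cv2.imwrite('pics/t10raw.png',im);cv2.imwrite('pics/t10.png',cv2.resize(im[85:165,125:225],None,fx=7,fy=7,interpolation=cv2.INTER_CUBIC))
c=bot.camera('side');im=c['image'][:,:,::-1];cv2.imwrite('pics/s10.png',cv2.resize(im[80:200,220:320],None,fx=5,fy=5,interpolation=cv2.INTER_CUBIC))"
```

```text
t 15.12 p [572.93 -17.03  65.7 ] alongtool -x rel mouth 118.32 across 0.53 F ahead/across/up 1.23 0.09 -3.49 mom [-0.048  0.018 -0.016] heading -15.15 w 24.9
```

View pics/t10.png

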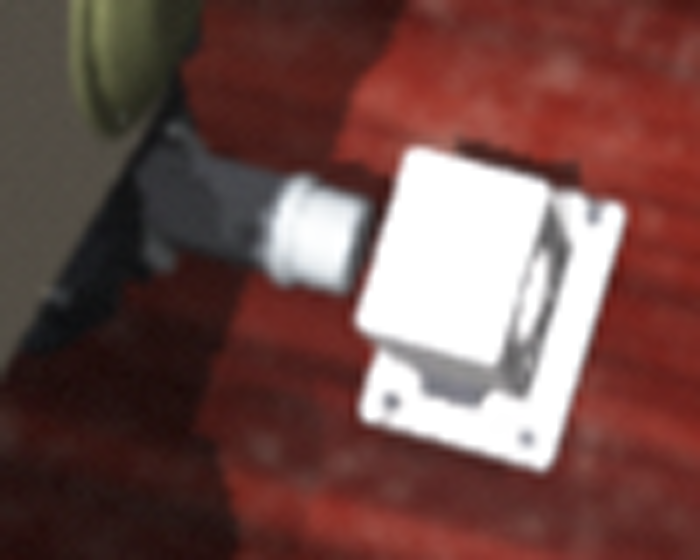

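View pics/s10.png

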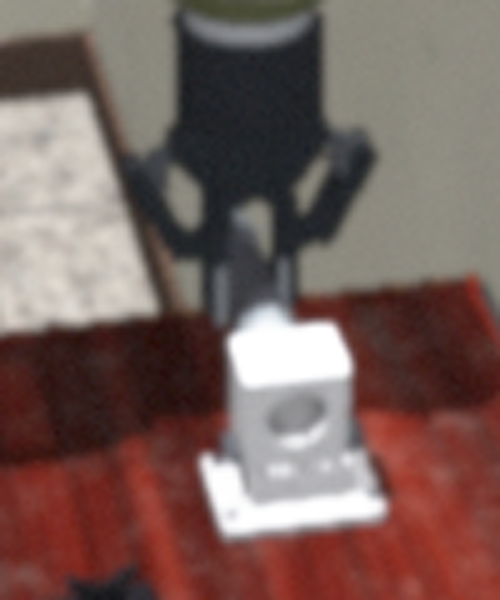

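```bash
python3 - <<'E'
from h import *
c=bot.camera("top")
T=lambda x,y:(125+(x+.5)/7-.5,85+(y+.5)/7-.5)
h=[onz(c,T(*p),90)[:2] for p in((413,147),(550,187),(494,368),(355,325))]
C=np.mean(h,0)
e=(h[0]-h[3]+h[1]-h[2]);print("x heading",np.degrees(np.arctan2(e[1],e[0])), "y heading",np.degrees(np.arctan2(*((h[0]-h[1]+h[3]-h[2])[::-1]))))
for hd in(74.3,74.87):
    hy=np.array([np.cos(np.radians(hd)),np.sin(np.radians(hd))]); hx=np.array([hy[1],-hy[0]])
    for n,p in(("tip",(363.5,249)),("coll",(284,226)),("tipU",(372,205)),("tipL",(355,293))):
        q=onz(c,T(*p),65)[:2]; print(hd,n,(q-C)@hx,(q-C)@hy)
print("C",C); show()
E
```

```text
x heading -16.31741916289661 y heading 72.91703564443982
74.3 tip 0.1529887991846477 30.958456849856265
74.3 coll 0.5037512926483695 55.43494592727947
74.3 tipU 13.371386083659042 32.40119709724895
74.3 tipL -13.015207946604646 29.52989126710687
74.87 tip 0.46096254027939926 30.955402915057455
74.87 coll 1.055204994352329 55.427191321093815
74.87 tipU 13.693058403202189 32.2665723419693
74.87 tipL -12.72079425553852 29.65790804572658
C [ 545.756153   -113.02373572]
t 15.27 p [572.68 -16.69  65.33] alongtool -x rel mouth 118.58 across 0.24 F ahead/across/up -0.16 -0.16 -3.55 mom [-0.012 -0.002  0.004] heading -15.13 w 24.9
```

Request:
{"fn": "carry_out", "kwargs": {"motion": [{"offset": [4,0,0],"roll": 0,"gripper": 1},{"offset": [8,0,0],"roll": 0,"gripper": 1},{"offset": [10,0,0],"roll": 0,"gripper": 1},{"offset": [10,0,0],"roll": 0,"gripper": 1},{"offset": [10,0,0],"roll": 0,"gripper": 1},{"offset": [10,0,0],"roll": 0,"gripper": 1}]}}

```text
time_s: 15.77
eef_pos: [569.6, -26.2, 64.4]
tcp_rot: [-0.43, 0.561, -0.561, 0.43]
wrist_force: [0.1, -0.5, -4.1]
grip_width: 25.3
```

```bash
python3 -c "
from h import *
show()
c=bot.camera('top');im=c['image'][:,:,::-1];cv2.imwrite('pics/t11.png',cv2.resize(im[85:165,125:225],None,fx=7,fy=7,interpolation=cv2.INTER_CUBIC))
show()"
```

```text
t 15.77 p [569.64 -26.17  64.4 ] alongtool -x rel mouth 108.63 across -0.23 F ahead/across/up -0.48 0.26 -4.08 mom [-0.052 -0.026 -0.01 ] heading -15.13 w 25.3
t 15.82 p [569.65 -26.12  64.4 ] alongtool -x rel mouth 108.69 across -0.22 F ahead/across/up 0.07 0.96 -2.68 mom [-0.036 -0.018 -0.043] heading -15.12 w 24.8
```

View pics/t11.png

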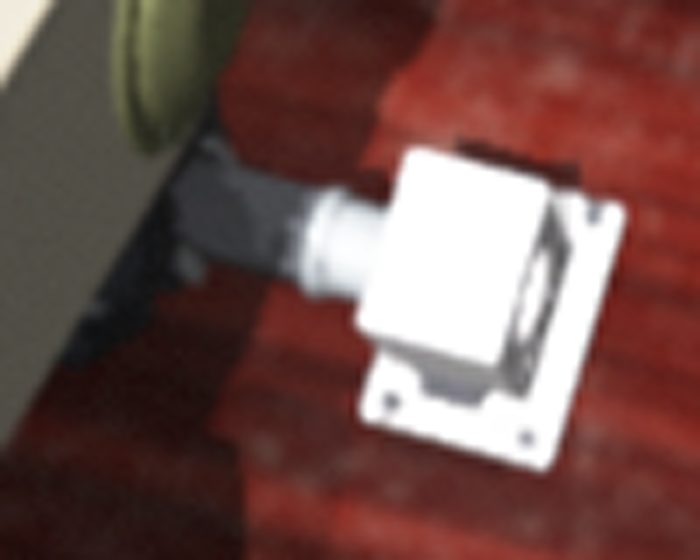

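Request:
{"fn": "carry_out", "kwargs": {"motion": [{"offset": [0.8,0,-0.2],"roll": 0,"gripper": 1},{"offset": [1.6,0,-0.2],"roll": 0,"gripper": 1},{"offset": [2.4,0,-0.2],"roll": 0,"gripper": 1},{"offset": [2.4,0,-0.2],"roll": 0,"gripper": 1},{"offset": [2.4,0,-0.2],"roll": 0,"gripper": 1}]}}

```text
time_s: 16.23
eef_pos: [568.8, -28.5, 64.4]
tcp_rot: [-0.43, 0.561, -0.561, 0.43]
wrist_force: [-0.1, 0.1, -2.9]
grip_width: 25.2
```

```bash
python3 -c "
from h import *
show()"
```

```text
t 16.23 p [568.81 -28.47  64.41] alongtool -x rel mouth 106.21 across -0.42 F ahead/across/up 0.09 -0.16 -2.92 mom [ 0.006 -0.049 -0.036] heading -15.13 w 25.2
```

Request:
{"fn": "carry_out", "kwargs": {"motion": [{"offset": [0.4,0,0],"roll": 0,"gripper": 1},{"offset": [0.7,0,0],"roll": 0,"gripper": 1},{"offset": [0.7,0,0],"roll": 0,"gripper": 1},{"offset": [0.7,0,0],"roll": 0,"gripper": 1}]}}

```text
time_s: 16.57
eef_pos: [568.7, -29.1, 64.4]
tcp_rot: [0.43, -0.561, 0.561, -0.43]
wrist_force: [0.6, -0.6, -2.4]
grip_width: 25.2
```

```bash
python3 -c "
from h import *
show()"
```

```text
t 16.57 p [568.67 -29.15  64.42] alongtool -x rel mouth 105.51 across -0.38 F ahead/across/up -0.38 0.73 -2.45 mom [-0.013 -0.03   0.057] heading -15.13 w 25.2
```

Request:
{"fn": "carry_out", "kwargs": {"motion": [{"offset": [0.4,0,0],"roll": 0,"gripper": 1},{"offset": [0.7,0,0],"roll": 0,"gripper": 1},{"offset": [0.7,0,0],"roll": 0,"gripper": 1},{"offset": [0.7,0,0],"roll": 0,"gripper": 1}]}}

```text
time_s: 16.9
eef_pos: [568.5, -29.8, 64.4]
tcp_rot: [0.43, -0.561, 0.561, -0.43]
wrist_force: [-0.3, -0.2, -3.2]
grip_width: 25.2
```

```bash
python3 -c "
from h import *
show()"
```

```text
t 16.9 p [568.48 -29.81  64.43] alongtool -x rel mouth 104.82 across -0.38 F ahead/across/up -0.29 -0.24 -3.17 mom [-0.064 -0.079  0.089] heading -15.12 w 25.2
```

Request:
{"fn": "carry_out", "kwargs": {"motion": [{"offset": [0.4,0,0],"roll": 0,"gripper": 1},{"offset": [0.8,0,0],"roll": 0,"gripper": 1},{"offset": [0.8,0,0],"roll": 0,"gripper": 1},{"offset": [0.8,0,0],"roll": 0,"gripper": 1}]}}

```text
time_s: 17.23
eef_pos: [568.3, -30.6, 64.4]
tcp_rot: [0.43, -0.561, 0.561, -0.43]
wrist_force: [0.9, 0.8, -3.0]
grip_width: 24.9
```

```bash
python3 -c "
from h import *
show()"
```

```text
t 17.23 p [568.28 -30.62  64.39] alongtool -x rel mouth 103.98 across -0.37 F ahead/across/up 0.98 0.66 -2.96 mom [-0.001 -0.152  0.027] heading -15.12 w 24.9
```

Request:
{"fn": "carry_out", "kwargs": {"motion": [{"offset": [0.4,0,0.1],"roll": 0,"gripper": 1},{"offset": [0.8,0,0.1],"roll": 0,"gripper": 1},{"offset": [0.8,0,0.1],"roll": 0,"gripper": 1},{"offset": [0.8,0,0.1],"roll": 0,"gripper": 1}]}}

```text
time_s: 17.57
eef_pos: [568.1, -31.4, 64.4]
tcp_rot: [-0.43, 0.561, -0.561, 0.43]
wrist_force: [0.7, 0.4, -2.8]
grip_width: 25.0
```

```bash
python3 -c "
from h import *
show()"
```

```text
t 17.57 p [568.1  -31.41  64.39] alongtool -x rel mouth 103.18 across -0.34 F ahead/across/up 0.52 0.55 -2.83 mom [-0.05  -0.061  0.042] heading -15.13 w 25.0
```

Request:
{"fn": "carry_out", "kwargs": {"motion": [{"offset": [0.4,0,0.1],"roll": 0,"gripper": 1},{"offset": [0.8,0,0.1],"roll": 0,"gripper": 1},{"offset": [1.1,0,0.1],"roll": 0,"gripper": 1},{"offset": [1.1,0,0.1],"roll": 0,"gripper": 1},{"offset": [1.1,0,0.1],"roll": 0,"gripper": 1}]}}

```text
time_s: 17.98
eef_pos: [567.9, -32.5, 64.4]
tcp_rot: [-0.43, 0.562, -0.561, 0.43]
wrist_force: [-0.5, 0.3, -3.5]
grip_width: 24.9
```

```bash
python3 -c "
from h import *
show()"
```

```text
t 17.98 p [567.88 -32.46  64.36] alongtool -x rel mouth 102.1 across -0.28 F ahead/across/up 0.18 -0.59 -3.5 mom [ 0.018 -0.002 -0.019] heading -15.13 w 24.9
```

Now the floor should come at about 101.

Request:
{"fn": "carry_out", "kwargs": {"motion": [{"offset": [0.4,0,0],"roll": 0,"gripper": 1},{"offset": [0.8,0,0],"roll": 0,"gripper": 1},{"offset": [1.2,0,0],"roll": 0,"gripper": 1},{"offset": [1.2,0,0],"roll": 0,"gripper": 1},{"offset": [1.2,0,0],"roll": 0,"gripper": 1}]}}

```text
time_s: 18.4
eef_pos: [567.6, -33.5, 64.4]
tcp_rot: [-0.43, 0.562, -0.561, 0.43]
wrist_force: [0.8, 1.4, -3.4]
grip_width: 25.3
```

```bash
python3 -c "
from h import *
show()"
```

```text
t 18.4 p [567.63 -33.49  64.38] alongtool -x rel mouth 101.05 across -0.24 F ahead/across/up 1.59 0.35 -3.42 mom [ 0.211 -0.052 -0.051] heading -15.13 w 25.3
```

Request:
{"fn": "carry_out", "kwargs": {"motion": [{"offset": [0.3,0,0],"roll": 0,"gripper": 1},{"offset": [0.5,0,0],"roll": 0,"gripper": 1},{"offset": [0.5,0,0],"roll": 0,"gripper": 1}]}}

```text
time_s: 18.65
eef_pos: [567.6, -33.6, 64.4]
tcp_rot: [-0.43, 0.562, -0.561, 0.43]
wrist_force: [1.3, 5.1, -2.8]
grip_width: 24.8
```

```bash
python3 -c "
from h import *
show()"
```

```text
t 18.65 p [567.61 -33.59  64.42] alongtool -x rel mouth 100.95 across -0.25 F ahead/across/up 5.22 -0.09 -2.75 mom [ 0.762 -0.213 -0.009] heading -15.13 w 24.8
```

Request:
{"fn": "carry_out", "kwargs": {"motion": [{"offset": [0.1,0,0],"roll": 0,"gripper": 1},{"offset": [0.1,0,0],"roll": 0,"gripper": 1},{"offset": [0.1,0,0],"roll": 0,"gripper": 1},{"offset": [0.1,0,0],"roll": 0,"gripper": 1},{"offset": [0.1,0,0],"roll": 0,"gripper": 1},{"offset": [0.1,0,0],"roll": 0,"gripper": 1},{"offset": [0.1,0,0],"roll": 0,"gripper": 1},{"offset": [0.1,0,0],"roll": 0,"gripper": 1},{"offset": [0.1,0,0],"roll": 0,"gripper": 1},{"offset": [0.1,0,0],"roll": 0,"gripper": 1},{"offset": [0.1,0,0],"roll": 0,"gripper": 1},{"offset": [0.1,0,0],"roll": 0,"gripper": 1}]}}

```text
time_s: 19.65
eef_pos: [567.6, -33.6, 64.4]
tcp_rot: [-0.43, 0.562, -0.561, 0.43]
wrist_force: [1.7, 5.0, -3.3]
grip_width: 24.7
```

```bash
python3 -c "
from h import *
show()
c=bot.camera('top');im=c['image'][:,:,::-1];cv2.imwrite('pics/t12.png',cv2.resize(im[85:165,125:225],None,fx=7,fy=7,interpolation=cv2.INTER_CUBIC))"
```

```text
t 19.65 p [567.61 -33.59  64.44] alongtool -x rel mouth 100.94 across -0.24 F ahead/across/up 5.32 0.37 -3.34 mom [ 0.861 -0.255 -0.042] heading -15.13 w 24.7
```

View pics/t12.png

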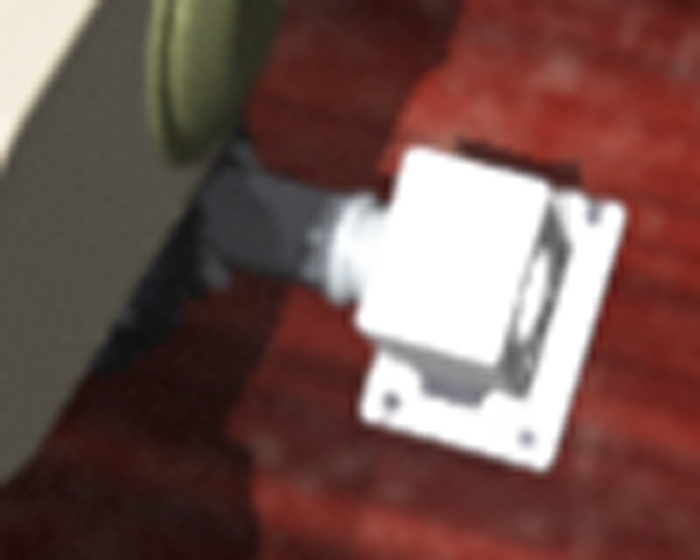

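Request:
{"fn": "carry_out", "kwargs": {"motion": [{"offset": [-1,0,0],"roll": 0,"gripper": 1},{"offset": [-3,0,0],"roll": 0,"gripper": 1},{"offset": [-7,0,0],"roll": 0,"gripper": 1},{"offset": [-14,0,0],"roll": 0,"gripper": 1},{"offset": [-20,0,0],"roll": 0,"gripper": 1},{"offset": [-22,-20,0],"roll": 0,"gripper": 1},{"offset": [-22,-45,0],"roll": 0,"gripper": 1},{"offset": [-22,-65,0],"roll": 0,"gripper": 1},{"offset": [-22,-70,0],"roll": 0,"gripper": 1},{"offset": [-22,-70,0],"roll": 0,"gripper": 1},{"offset": [-22,-70,0],"roll": 0,"gripper": 1},{"offset": [-22,-70,0],"roll": 0,"gripper": 1}]}}

```text
time_s: 20.7
eef_pos: [572.5, -12.7, 132.8]
tcp_rot: [-0.43, 0.562, -0.561, 0.429]
wrist_force: [-0.6, -0.2, -2.8]
grip_width: 24.9
```

```bash
python3 -c "
from h import *
show();plan([413.9,-194.1,134.4],-8.82)"
```

```text
t 20.7 p [572.53 -12.66 132.78] alongtool -x rel mouth 122.43 across -0.95 F ahead/across/up -0.31 -0.59 -2.84 mom [ 0.014 -0.009  0.001] heading -15.12 w 24.9
x dir [-2.609e-01 -9.654e-01  1.000e-04] y [-2.7e-03  6.0e-04 -1.0e+00] z [ 0.9654 -0.2609 -0.0027] jaw heading -15.12
offset [ 216.5   -1.3 -105.8]
world yaw change deg 6.3035659663596135 roll (tool y down => neg) -0.11001798072963337 j6 0.037313754395095856
```

Request:
{"fn": "carry_out", "kwargs": {"motion": [{"offset": [15,0,-7],"roll": 0,"gripper": 1},{"offset": [40,0,-20],"roll": 0,"gripper": 1},{"offset": [68,0,-34],"roll": 0,"gripper": 1},{"offset": [96,0,-48],"roll": -0.02,"gripper": 1},{"offset": [124,0,-62],"roll": -0.04,"gripper": 1},{"offset": [152,0,-76],"roll": -0.06,"gripper": 1},{"offset": [180,0,-90],"roll": -0.08,"gripper": 1},{"offset": [204,0,-100],"roll": -0.1,"gripper": 1},{"offset": [216.5,0,-106],"roll": -0.11,"gripper": 1},{"offset": [216.5,0,-106],"roll": -0.11,"gripper": 1},{"offset": [216.5,0,-106],"roll": -0.11,"gripper": 1},{"offset": [216.5,0,-106],"roll": -0.11,"gripper": 1},{"offset": [216.5,0,-106],"roll": -0.11,"gripper": 1},{"offset": [216.5,0,-106],"roll": -0.11,"gripper": 1}]}}

```text
time_s: 21.87
eef_pos: [414.7, -193.6, 134.2]
tcp_rot: [-0.46, 0.537, -0.537, 0.46]
wrist_force: [0.5, -0.5, -2.9]
grip_width: 24.9
```

```bash
python3 -c "
from h import *
show();plan([413.9,-194.1,44.4],-8.82)
c=bot.camera('wrist');cv2.imwrite('pics/w13.png',c['image'][:,:,::-1])"
```

```text
t 21.87 p [ 414.73 -193.61  134.16] alongtool -x rel mouth -81.08 across -115.77 F ahead/across/up -0.4 0.56 -2.88 mom [ 0.004 -0.007 -0.033] heading -8.76 w 24.9
x dir [-1.523e-01 -9.883e-01 -3.000e-04] y [-3.e-04  3.e-04 -1.e+00] z [ 9.883e-01 -1.523e-01 -3.000e-04] jaw heading -8.76
offset [ 0.6 89.8 -0.7]
world yaw change deg -0.0606839697337449 roll (tool y down => neg) 0.0010591350750344352 j6 -0.5408809968691441
```

View pics/w13.png

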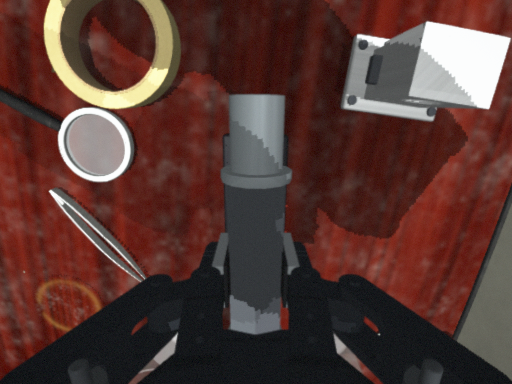

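The stand shows evenly on both sides of the gauge, around columns 222–289. I'll lower to just above the seat.

Request:
{"fn": "carry_out", "kwargs": {"motion": [{"offset": [0.6,20,-0.7],"roll": 0.001,"gripper": 1},{"offset": [0.6,45,-0.7],"roll": 0.001,"gripper": 1},{"offset": [0.6,65,-0.7],"roll": 0.001,"gripper": 1},{"offset": [0.6,78,-0.7],"roll": 0.001,"gripper": 1},{"offset": [0.6,85,-0.7],"roll": 0.001,"gripper": 1},{"offset": [0.6,87,-0.7],"roll": 0.001,"gripper": 1},{"offset": [0.6,87,-0.7],"roll": 0.001,"gripper": 1},{"offset": [0.6,87,-0.7],"roll": 0.001,"gripper": 1},{"offset": [0.6,87,-0.7],"roll": 0.001,"gripper": 1}]}}

```text
time_s: 22.67
eef_pos: [414.1, -195.0, 48.2]
tcp_rot: [0.46, -0.537, 0.538, -0.46]
wrist_force: [-0.1, 0.7, -2.9]
grip_width: 24.9
```

```bash
python3 -c "
from h import *
show();plan([413.9,-194.1,44.4],-8.82)"
```

```text
t 22.67 p [ 414.06 -195.03   48.2 ] alongtool -x rel mouth -82.81 across -116.06 F ahead/across/up 0.64 -0.16 -2.92 mom [ 0.033 -0.025  0.006] heading -8.87 w 24.9
x dir [-1.542e-01 -9.880e-01  8.000e-04] y [ 0.0013 -0.0011 -1.    ] z [ 0.988  -0.1542  0.0014] jaw heading -8.87
offset [-0.9  3.8 -0.3]
world yaw change deg 0.0507045575632219 roll (tool y down => neg) -0.000884961475245215 j6 -0.5423104102248555
```

Request:
{"fn": "carry_out", "kwargs": {"motion": [{"offset": [-0.7,1,0],"roll": 0,"gripper": 1},{"offset": [-0.7,2,0],"roll": 0,"gripper": 1},{"offset": [-0.7,2.6,0],"roll": 0,"gripper": 1},{"offset": [-0.7,2.6,0],"roll": 0,"gripper": 1},{"offset": [-0.7,2.6,0],"roll": 0,"gripper": 1}]}}

```text
time_s: 23.08
eef_pos: [413.7, -194.1, 44.8]
tcp_rot: [0.46, -0.537, 0.537, -0.46]
wrist_force: [0.1, 0.3, -3.5]
grip_width: 25.0
```

```bash
python3 -c "
from h import *
show();plan([413.9,-194.1,44.4],-8.82)"
```

```text
t 23.08 p [ 413.72 -194.11   44.83] alongtool -x rel mouth -81.99 across -116.51 F ahead/across/up 0.31 0.05 -3.46 mom [-0.025 -0.007 -0.035] heading -8.89 w 25.0
x dir [-0.1545 -0.988   0.    ] y [ 1.e-04 -0.e+00 -1.e+00] z [ 9.880e-01 -1.545e-01  1.000e-04] jaw heading -8.89
offset [-0.   0.4  0.2]
world yaw change deg 0.06514579052517888 roll (tool y down => neg) -0.0011370085384788974 j6 -0.540962489450502
```

Request:
{"fn": "carry_out", "kwargs": {"motion": [{"offset": [0,0.5,0.1],"roll": 0,"gripper": 1},{"offset": [0,0.5,0.1],"roll": 0,"gripper": 1},{"offset": [0,0.5,0.1],"roll": 0,"gripper": 1}]}}

```text
time_s: 23.33
eef_pos: [414.0, -194.2, 44.5]
tcp_rot: [0.46, -0.537, 0.537, -0.46]
wrist_force: [0.2, -0.5, -1.5]
grip_width: 24.8
```

```bash
python3 -c "
from h import *
show()"
```

```text
t 23.33 p [ 414.02 -194.24   44.47] alongtool -x rel mouth -82.07 across -116.19 F ahead/across/up -0.44 0.25 -1.53 mom [-0.02  -0.138  0.004] heading -8.89 w 24.8
```

Seating contact has begun: the up force went from −3.5 to −1.5 N at z 44.47. I'll release gradually.

Request:
{"fn": "carry_out", "kwargs": {"motion": [{"offset": [0,0.2,0],"roll": 0,"gripper": 1},{"offset": [0,0.2,0],"roll": 0,"gripper": 1},{"offset": [0,0.2,0],"roll": 0,"gripper": 0.3},{"offset": [0,0.2,0],"roll": 0,"gripper": 0.2},{"offset": [0,0.2,0],"roll": 0,"gripper": 0.1},{"offset": [0,0.2,0],"roll": 0,"gripper": 0},{"offset": [0,0.2,0],"roll": 0,"gripper": -0.2},{"offset": [0,0.2,0],"roll": 0,"gripper": -0.4},{"offset": [0,0.2,0],"roll": 0,"gripper": -0.5},{"offset": [0,0.2,0],"roll": 0,"gripper": -0.5},{"offset": [0,0.2,0],"roll": 0,"gripper": -0.5}], "newtons": 20}}

```text
time_s: 24.25
eef_pos: [413.8, -194.1, 44.1]
tcp_rot: [-0.46, 0.537, -0.537, 0.46]
wrist_force: [0.1, 0.1, -0.3]
grip_width: 64.1
```

```bash
python3 -c "
from h import *
show()
c=bot.camera('wrist');cv2.imwrite('pics/w14.png',c['image'][:,:,::-1])"
```

```text
t 24.25 p [ 413.79 -194.07   44.09] alongtool -x rel mouth -81.93 across -116.46 F ahead/across/up 0.16 0.08 -0.25 mom [-0.008 -0.007  0.023] heading -8.88 w 64.1
```

View pics/w14.png

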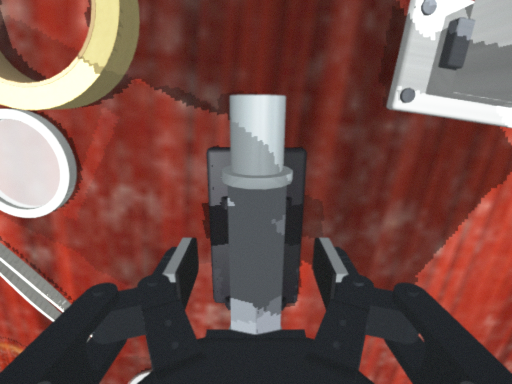

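The gauge sits as it did at the start (go tip at (257,95), collar at row 175), with the jaws clear on both sides. I'll retreat upward.

Request:
{"fn": "carry_out", "kwargs": {"motion": [{"offset": [0,-10,0],"roll": 0,"gripper": -0.5},{"offset": [0,-30,0],"roll": 0,"gripper": -0.5},{"offset": [0,-60,0],"roll": 0,"gripper": -0.5},{"offset": [0,-90,0],"roll": 0,"gripper": -0.5},{"offset": [0,-120,0],"roll": 0,"gripper": -0.5},{"offset": [0,-150,0],"roll": 0,"gripper": -0.5},{"offset": [0,-175,0],"roll": 0,"gripper": -0.5},{"offset": [0,-186,0],"roll": 0,"gripper": -0.5},{"offset": [0,-186,0],"roll": 0,"gripper": -0.5},{"offset": [0,-186,0],"roll": 0,"gripper": -0.5},{"offset": [0,-186,0],"roll": 0,"gripper": -0.5}]}}

```text
time_s: 25.22
eef_pos: [413.4, -193.7, 229.2]
tcp_rot: [-0.46, 0.538, -0.537, 0.46]
wrist_force: [-0.7, -0.3, 0.3]
grip_width: 63.7
```

```bash
python3 -c "
from h import *
show()
c=bot.camera('wrist');im=c['image'][:,:,::-1];cv2.imwrite('pics/w15.png',im)
cv2.imwrite('pics/w15z.png',cv2.resize(im[90:240,220:295],None,fx=4,fy=4,interpolation=cv2.INTER_CUBIC))
c=bot.camera('side');cv2.imwrite('pics/s15.png',c['image'][:,:,::-1])"
```

```text
t 25.22 p [ 413.39 -193.75  229.24] alongtool -x rel mouth -81.68 across -116.91 F ahead/across/up -0.44 -0.64 0.32 mom [0.024 0.02  0.008] heading -8.88 w 63.7
```

View pics/w15z.png

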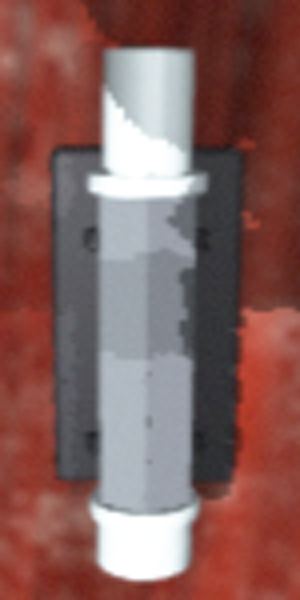

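View pics/s15.png

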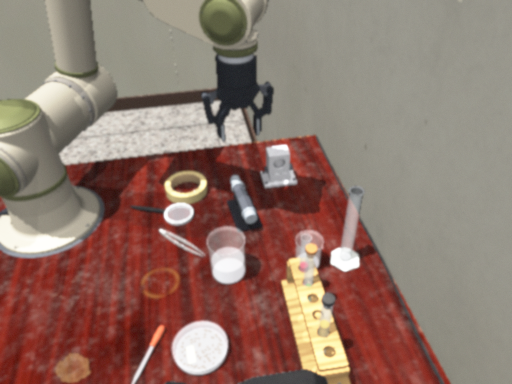

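The gauge lies in its stand as at the start: collar at columns 88–208 against base edges at 53 and 243 in the zoomed picture. Both beakers are where they were. Handing in.

```bash
python3 -c "
from rig import bot
print(bot.job_done())"
```

```text
the job is handed in; nothing more can be done
None
```

The bore passed the check: the go end went fully home and the no-go end was refused. The gauge is back in its stand, and I handed the job in at about 25 s of the 72 s allowed. The system gives no verdict.

- **Go end:** It slid into the near mouth in small steps, with side forces of about 2 N or less. The collar came up solid against the head, and I pressed with 4.9–5.9 N for about half a second before drawing it out.
- **No-go end:** I entered it in the far mouth. It stopped on the recess floor within about 0.2 mm of where the part dimensions put it. I held about 5.3 N for just over 1 s, slightly under the 6 N asked for, and it did not go further.
- **Forces:** The highest push on the holder that I read was about 6 N, well under 15 N. I only read forces between moves, so brief peaks would not show.
- **Gauge return:** It lies in both saddles the same way round as at the start. The gripper is open about 185 mm above it, with the wrist force near zero.
- **Beakers:** They look unmoved in the side picture.
- **Disagreement:** The camera estimates of the bore's direction differed from my approach direction by about 0.5 degrees. I corrected the sideways position by feel, and it caused no trouble.

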